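# Check the feed screws with their pitch combs

## Robot

A 6-joint arm with a two-finger parallel gripper is mounted at the origin on the work surface. World frame = base frame: x ahead of the robot, y to its left, z up, the work surface at z = 0. Lengths are in m, angles in rad, forces in N, time in s.
With the tool pointing down it reaches from about 0.35 to 0.875 m from the base axis. Payload 15.5 kg.
Tool frame: the origin (TCP) lies midway between the tips of the shut fingers; the grasp point (between the pads) lies behind it (r.grasp_offset is the z of the grasp point in the tool frame, in m); z points along the fingers, y is the direction in which the jaws open and shut (so a half turn about z gives the same grasp; the last joint's range is limited). The gripper opens to 85 mm and grips with 20 to 120 N. Pads are 22 mm wide; open, the fingers measure 114 mm over their backs; the gripper's body (76 mm by 85 mm) begins 54 mm behind the grasp point. The pads swing forward as they close: fully open they stand 13 mm farther back than shut.
Start: joints at [-0.096, 0.494, 1.345, -0, 1.302, -0.096], TCP at [0.625, 0, 0.231] pointing down, gripper open.
Joint ranges: [-2.91, 2.91], [-0.82, 2.16], [0.22, 2.67], [-1.22, 4.37], [0.12, 2.79], [-3.08, 3.08]. Speed limits (rad/s): [1.89, 1.89, 2.57, 3.01, 3.01, 3.01].

## Interface

Orientations are given as a unit quaternion [x, y, z, w].
In Python, from station import r gives the robot as it stands. The module is installed in compiled form; this text tells all that it offers.
- The arm moves only by the tool servo_tool, never from a script. Its argument "deltas" is a list of rows, each an object of numbers: "dx", "dy", "dz": the shift along the tool's x, y, z in mm; "roll": the turn about the tool's z in degrees. A call has 1 to 20 rows; each row shifts and turns the commanded pose from where the row before left it, along the tool's axes as they then stand; what a row does not reach is not made up. A row lasts 1/10 s, in which the tool goes at most 50 mm and 8.59 degrees, less where a joint would pass 70% of its speed; a pose out of reach is approached as far as the arm can. A call is refused whole if a number of a shift passes 50 or a number of a turn 8.59, either way. A call with a gripper value outside its range is refused whole. "gripper" is the opening, from -1 (shut) to 1 (fully open), set as the call begins (left out, the last holds). The fingers move at their own pace and stop on an object; the grip force is fixed at half the most. Time passes only in rows, so rows that do not move let the fingers close. It gives the time, the measured TCP pose, the force and the opening at its end, in the units of the state.
- r.observe(): the state, without advancing time (a new reading comes with each control period).
- r.camera(name): name is "scene" or "side" or "wrist"; returns the picture (480x640x3 uint8, red, green, blue); there is no depth.
- r.camera_info(name): a dict with "fov_y" (degrees; the focal length in pixels is half the picture's height over the tangent of half this angle, whatever the lens; pixels are square), "cx", "cy" (the principal point, pixels), "R" (3x3) and "t" (3): a world point X has camera coordinates R X + t; the wrist camera has in their place "hand_eye" (4x4, takes a point from camera to tool coordinates, whose origin is the TCP and whose axes are the flange's). Camera axes: x right, y down, z forward; pixel columns grow to the right and rows downward; lengths in m; the calibration is good to about 2 mm. A picture is of the moment at which its call begins: read the wrist's pose just before it. camera_info takes no time and is no camera call.
- r.job_done(): hands the job in, once; it reports no verdict.
Trained networks look in the newest picture that a camera, given by its name, has taken for a name from the list of things; names that differ only in an ending like _2 or _b are one class to them, and where a whole thing is asked for, a point or a joint stands for the part that bears it (a point fixed in the world has none). Each returns a list of dicts, best first, with "p" (0 to 1); they miss things now and then, are a little off and sometimes report something else, mostly with a low value. They report only what shows in the picture. A call takes as long as a camera call.
- r.boxes_of(camera, target): "pixel" ([column, row] in pixels, amid what is visible of it).
- r.cut_out(camera, target): "region" (480x640 bool, what is visible of it) and "pixel" ([column, row] in pixels, amid what is visible of it).
The state is a dict: "t": time; "q": joint angles; "qvel": joint speeds; "effort": joint torques, N m; "tcp_pos": TCP position; "orientation": TCP orientation; "force": force on the tool from outside, world axes, zero at the start; "torque": the same for the moment, N m; "finger_gap": finger opening in m.
Only numpy, scipy, OpenCV 4.12 (cv2) and the standard library are available. Lean on these libraries where they do the work, as an engineer would, in place of code of your own. Each camera call takes 0.05 s, during which the arm holds its last target. There are 200 camera calls.

## Task

Turn each feed screw on the table so that its square collar matches the pocket and lay it fully home in a nest of the gauging stand, any nest. Then seat the comb leaf of the matching pitch in each screw's thread, along the screw and upright, all its teeth down in the grooves so that it sits flat, and let go; once every screw has its leaf sitting flat on it at the same time for a second, stand all the leaves upright on the rubber mat again and leave the screws in their nests. Leave the other things on the table alone.

Things in the scene. Friction and masses are not known exactly. Their poses are not given: they have to be found in the camera images.
- screw_fine: Feed screw, fine thread, aluminium, 166 mm long, 0.4 kg; may be absent. Origin on its axis at the balance point; x along the axis towards the collar. Core and plain ends 28 mm thick, x = -90 to +62. 8 ridges 12 mm apart, 40 mm over the crests, with a groove at x = 0; each 2.4 mm wide at the crest, 6 at the core. Starts lying on the table, axis 20 mm up, x roughly along the table's y.
- collar_fine (a point): Middle of screw_fine's square collar, on the axis at x = +69: 40 x 40 mm, 14 mm thick, at this end only; it keeps the screw from rolling.
- screw_medium: Feed screw, medium thread, aluminium, 166 mm long, 0.4 kg; may be absent. Origin on its axis at the balance point; x along the axis towards the collar. Core and plain ends 28 mm thick, x = -90 to +62. 6 ridges 16 mm apart, 40 mm over the crests, with a groove at x = 0; each 3.2 mm wide at the crest, 8 at the core. Starts lying on the table, axis 20 mm up, x roughly along the table's y.
- collar_medium (a point): Middle of screw_medium's square collar, on the axis at x = +69: 40 x 40 mm, 14 mm thick, at this end only; it keeps the screw from rolling.
- screw_coarse: Feed screw, coarse thread, aluminium, 166 mm long, 0.4 kg; may be absent. Origin on its axis at the balance point; x along the axis towards the collar. Core and plain ends 28 mm thick, x = -90 to +62. 6 ridges 20 mm apart, 40 mm over the crests, with a groove at x = 0; each 4 mm wide at the crest, 10 at the core. Starts lying on the table, axis 20 mm up, x roughly along the table's y.
- collar_coarse (a point): Middle of screw_coarse's square collar, on the axis at x = +69: 40 x 40 mm, 14 mm thick, at this end only; it keeps the screw from rolling.
- leaf_fine: Pitch comb leaf for the fine thread, steel, 0.2 kg, 64 mm high: plate 100 mm long (x), 10 mm thick (y), from 27 to 64 mm up, over 7 teeth 12 mm apart (one at x = 0), 4.0 mm wide along x, each an inverted V (legs at 45 degrees, apex 22.6 mm up, 52 mm over the feet), so it stands by itself and straddles a screw. Origin under the middle at foot level, z up; ends alike.
- bore_fine (a point): Point of leaf_fine 2.8 mm above its origin; it lies on the screw's axis when the leaf is fully down in the grooves (46 mm up in a nest). Riding on crests it stands about 8 mm higher or slanting. One groove further along is as good.
- leaf_medium: Pitch comb leaf for the medium thread, steel, 0.2 kg, 64 mm high: plate 100 mm long (x), 10 mm thick (y), from 27 to 64 mm up, over 5 teeth 16 mm apart (one at x = 0), 5.3 mm wide along x, each an inverted V (legs at 45 degrees, apex 22.6 mm up, 52 mm over the feet), so it stands by itself and straddles a screw. Origin under the middle at foot level, z up; ends alike.
- bore_medium (a point): Point of leaf_medium 2.8 mm above its origin; it lies on the screw's axis when the leaf is fully down in the grooves (46 mm up in a nest). Riding on crests it stands about 8 mm higher or slanting. One groove further along is as good.
- leaf_coarse: Pitch comb leaf for the coarse thread, steel, 0.2 kg, 64 mm high: plate 100 mm long (x), 10 mm thick (y), from 27 to 64 mm up, over 5 teeth 20 mm apart (one at x = 0), 6.7 mm wide along x, each an inverted V (legs at 45 degrees, apex 22.6 mm up, 52 mm over the feet), so it stands by itself and straddles a screw. Origin under the middle at foot level, z up; ends alike.
- bore_coarse (a point): Point of leaf_coarse 2.8 mm above its origin; it lies on the screw's axis when the leaf is fully down in the grooves (46 mm up in a nest). Riding on crests it stands about 8 mm higher or slanting. One groove further along is as good.
- stand: Fixed aluminium gauging stand, base plate 210 x 300 x 10 mm, with three alike dark steel nests side by side, 115 mm apart along its y. Origin under the middle of the base, z up. Its x axis is the direction in which the collar of a nested screw points; yaw varies.
- nest0 (a point): Where a screw's origin lies when home in this nest, 46 mm up; axes as the stand. Collar pocket at x = +69 mm: 45 mm wide, 19 mm long, floor 20 mm below this point, walls up to 6 mm below it, inner wall notched for the core; V block for the plain end at x = -75. Any screw fits any nest, but only with the collar in the pocket.
- nest1 (a point): Where a screw's origin lies when home in this nest, 46 mm up; axes as the stand. Collar pocket at x = +69 mm: 45 mm wide, 19 mm long, floor 20 mm below this point, walls up to 6 mm below it, inner wall notched for the core; V block for the plain end at x = -75. Any screw fits any nest, but only with the collar in the pocket.
- nest2 (a point): Where a screw's origin lies when home in this nest, 46 mm up; axes as the stand. Collar pocket at x = +69 mm: 45 mm wide, 19 mm long, floor 20 mm below this point, walls up to 6 mm below it, inner wall notched for the core; V block for the plain end at x = -75. Any screw fits any nest, but only with the collar in the pocket.
- mat: Black rubber mat, fixed, 130 mm (x) by 250 mm (y), 4 mm thick, origin under its middle; home of the comb leaves, which start standing on it side by side, 80 mm apart along y, their plates along the mat's x.
- foot_a: Bystander, to be left where it is: levelling foot, 55 mm disc with a 75 mm high stud.
- foot_b: Bystander, to be left where it is: second levelling foot like foot_a.
- grease: Bystander, to be left where it is: can, 60 mm across, 85 mm high.
- driver: Bystander, to be left where it is: screwdriver, 180 mm.

How it is judged:
By the outcome, as a careful person would: the job done as asked, in the order asked, and still so for the second after the job is handed in, with the robot touching nothing.
Of screw_fine, screw_medium, screw_coarse only 2 to 3 are there at a start; the rules pass over those that are not, and their reading is None.
At some moment in a run one of screw_fine, screw_medium, screw_coarse, leaf_fine, leaf_medium, leaf_coarse may be knocked a few centimetres aside while the robot is not near it.
It also fails if it takes over 210 s, if anything falls off the work surface, if the arm or the gripper's body presses on something with over 40 N, if the wrist force passes 120 N, or if a joint passes its speed limit or range.

## Working session

There is one attempt and no reset: what is moved stays moved. The work goes in short steps, Python scripts to look and compute and a tool call to move; the robot and the scene stay as the last step left them, time stands still between calls to the robot, and variables do not carry over. Pictures are saved under pics/ and viewed, about 12 in all and at most 16, crops included, and the job is handed in when it is done.

Besides the shell and the picture viewer there is one more tool, called after "Emit:" as a command line: name --argument value ..., lists and objects as JSON in quotes. servo_tool: Moves the arm, as the interface text tells. Its arguments: {"type":"object","properties":{"deltas":{"type":"array"},"gripper":{"type":"number"}},"required":["deltas"]}

```bash
mkdir -p pics
cat > h.py <<'E'
import numpy as np, cv2
from station import r
from scipy.spatial.transform import Rotation as Ro
def cam(name):
    i=r.camera_info(name); f=240/np.tan(np.radians(i['fov_y'])/2)
    if 'R' in i: R=np.array(i['R']);t=np.array(i['t'])
    else:
        o=r.observe(); H=np.array(i['hand_eye']); T=np.eye(4);T[:3,:3]=Ro.from_quat(o['orientation']).as_matrix();T[:3,3]=o['tcp_pos']
        W=np.linalg.inv(T@H); R=W[:3,:3];t=W[:3,3]
    return f,i['cx'],i['cy'],R,t
def ray(c,px,z):
    f,cx,cy,R,t=c; d=R.T@np.array([(px[0]-cx)/f,(px[1]-cy)/f,1]); o=-R.T@t
    return o+d*(z-o[2])/d[2]
def proj(c,X):
    f,cx,cy,R,t=c; p=R@np.array(X)+t; return np.array([f*p[0]/p[2]+cx,f*p[1]/p[2]+cy])
def shot(name,fn=None):
    c=cam(name); im=r.camera(name)
    if fn: cv2.imwrite('pics/'+fn,cv2.cvtColor(np.array(im),cv2.COLOR_RGB2BGR))
    return c,im
E
python3 - <<'E'
from h import *
print(r.observe(), r.grasp_offset)
for n in ['scene','side','wrist']:
    print(n,{k:np.round(v,3).tolist() for k,v in r.camera_info(n).items()})
for n in ['scene','side']:
    c,_=shot(n,n+'0.png')
    for k,z in [('screw_fine',.02),('screw_medium',.02),('screw_coarse',.02),('collar_fine',.02),('collar_medium',.02),('collar_coarse',.02),('leaf_fine',.04),('leaf_medium',.04),('leaf_coarse',.04),('stand',.01),('mat',.004)]:
        print(n,k,[(np.round(d['pixel']).tolist(),round(d['p'],2),np.round(ray(c,d['pixel'],z)[:2],3).tolist()) for d in r.boxes_of(n,k)[:3]])
E
```

```text
{'t': 0.0, 'q': array([-9.54909579e-02,  4.94210543e-01,  1.34614232e+00, -1.78530797e-05,
        1.30247518e+00, -9.55122851e-02]), 'qvel': array([-0.00187336,  0.00195288,  0.00160594, -0.00134398, -0.0012521 ,
        0.00037681]), 'effort': array([-2.68344644e-03, -8.82162237e+01, -3.83866239e+01, -4.40739132e-04,
        1.02696815e-02,  1.38197843e-04]), 'tcp_pos': array([6.24641008e-01, 3.74387314e-05, 2.30679442e-01]), 'orientation': array([ 7.07097429e-01,  7.07115864e-01, -3.99775506e-04, -4.70959936e-04]), 'force': array([-0.7899624 , -0.55985454, -1.56849051]), 'torque': array([0.01745631, 0.00019435, 0.03602109]), 'finger_gap': 0.08536210560445823} -0.0187
scene {'fov_y': 48.474, 'cx': 330.87, 'cy': 244.941, 'R': [[0.761, 0.649, -0.016], [0.468, -0.565, -0.679], [-0.45, 0.509, -0.734]], 't': [-0.442, -0.236, 1.592]}
side {'fov_y': 42.457, 'cx': 318.943, 'cy': 238.494, 'R': [[0.885, -0.466, 0.004], [-0.243, -0.468, -0.85], [0.398, 0.751, -0.527]], 't': [-0.543, 0.198, 1.108]}
wrist {'fov_y': 65.01, 'cx': 323.061, 'cy': 237.826, 'hand_eye': [[0.001, -0.963, -0.271, 0.069]
[... 950 characters left out ...]
de collar_fine [([268.0, 288.0], 0.81, [0.463, -0.065])]
side collar_medium [([358.0, 249.0], 0.84, [0.699, -0.023])]
side collar_coarse [([314.0, 268.0], 0.72, [0.578, -0.045])]
side leaf_fine [([339.0, 354.0], 0.73, [0.484, -0.317]), ([405.0, 259.0], 0.21, [0.749, -0.129]), ([244.0, 217.0], 0.16, [0.516, 0.189])]
side leaf_medium [([334.0, 393.0], 0.72, [0.434, -0.391]), ([313.0, 268.0], 0.63, [0.562, -0.071])]
side leaf_coarse [([333.0, 328.0], 0.64, [0.508, -0.252])]
side stand [([244.0, 214.0], 0.69, [0.539, 0.251]), ([336.0, 391.0], 0.69, [0.453, -0.362]), ([338.0, 356.0], 0.28, [0.496, -0.293])]
side mat [([329.0, 406.0], 0.74, [0.431, -0.382]), ([338.0, 358.0], 0.49, [0.497, -0.29])]
```

View pics/scene0.png

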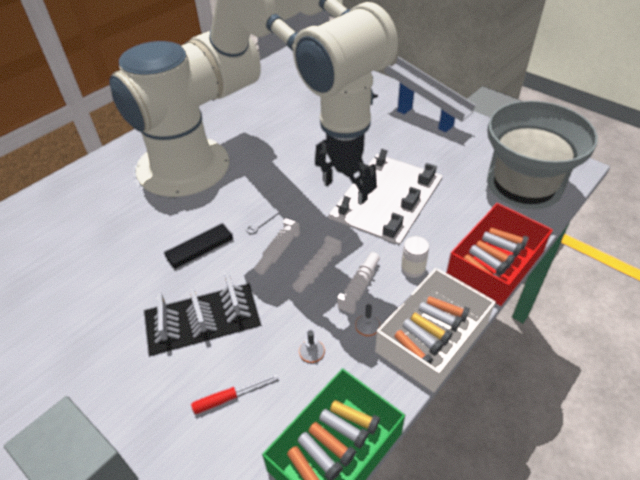

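View pics/side0.png

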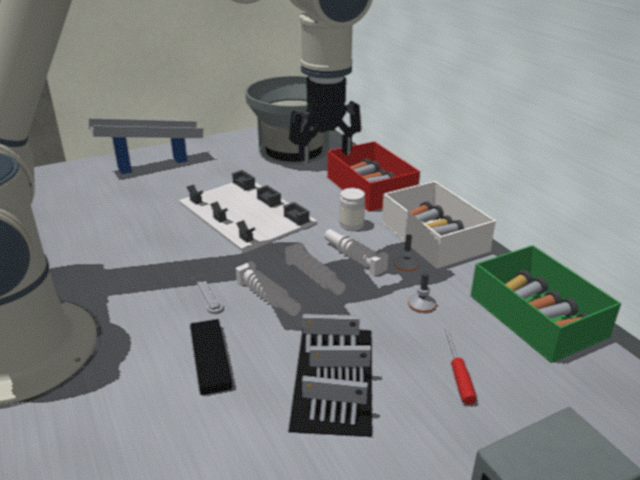

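The scene camera shows one screw near (275,247), one near (358,280) and a grey shape near (318,262) that could be a third screw in shadow or only a shadow. The stand is at about (390,195), with the mat and its three leaves at (200,315). The side camera agrees. I'll check the grey shape with the wrist camera.

Run:
```python
from h import *
c,im=shot('wrist','w0.png')
for k,z in [('screw_fine',.02),('screw_medium',.02),('screw_coarse',.02),('collar_fine',.02),('collar_medium',.02),('collar_coarse',.02)]:
    print(k,[(np.round(d['pixel']).tolist(),round(d['p'],2),np.round(ray(c,d['pixel'],z)[:2],3).tolist()) for d in r.boxes_of('wrist',k)[:3]])
```

```text
screw_fine [([153.0, 246.0], 0.86, [0.458, -0.04]), ([271.0, 246.0], 0.46, [0.574, -0.039])]
screw_medium [([390.0, 228.0], 0.86, [0.689, -0.021]), ([224.0, 406.0], 0.58, [0.515, -0.226])]
screw_coarse [([271.0, 246.0], 0.84, [0.574, -0.039]), ([244.0, 32.0], 0.36, [0.558, 0.15])]
collar_fine [([150.0, 250.0], 0.71, [0.455, -0.043]), ([247.0, 34.0], 0.3, [0.561, 0.148])]
collar_medium [([387.0, 231.0], 0.72, [0.687, -0.024])]
collar_coarse [([408.0, 400.0], 0.62, [0.719, -0.217]), ([273.0, 244.0], 0.56, [0.576, -0.037])]
```

View pics/w0.png

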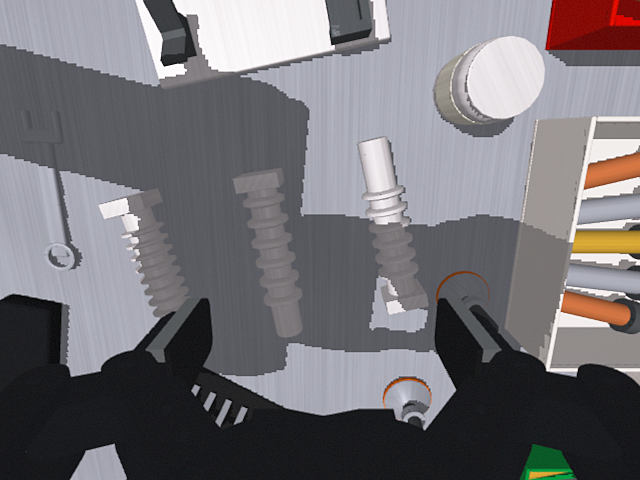

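All three screws are there. The fine collar is at (130,205), the coarse collar at (258,181), and the medium collar at (404,300), pointing towards −y. Next I'll look over the stand, then the screws, then the mat, from higher up.

Emit:
servo_tool --deltas '[{"dx": 35, "dy": -15, "dz": -20}, {"dx": 35, "dy": -15, "dz": -20}, {"dx": 35, "dy": -15, "dz": -20}, {"dx": 35, "dy": -15, "dz": -20}, {"dx": 35, "dy": -15, "dz": -20}, {"dx": 25}, {}, {}, {}]'

```text
invalid input at $.deltas[0]: expected keys dx, dy, dz, roll
```

Run:
```python
from h import *
o=r.observe();print(o['t'],o['tcp_pos'],o['orientation'],o['q'])
c,im=shot('wrist','w1.png')
for k in ['stand','nest0','nest1','nest2','screw_fine','screw_coarse','screw_medium']:
    print(k,[(np.round(d['pixel']).tolist(),round(d['p'],2),np.round(ray(c,d['pixel'],.02)[:2],3).tolist()) for d in r.boxes_of('wrist',k)[:3]])
```

```text
1.55 [6.24992803e-01 4.54991878e-07 2.31273626e-01] [ 7.07116091e-01  7.07097471e-01 -6.61170623e-06 -3.71220725e-06] [-9.55025461e-02  4.93594505e-01  1.34551991e+00 -5.67699028e-06
  1.30249238e+00 -9.54747078e-02]
stand [([245.0, 32.0], 0.61, [0.559, 0.15])]
nest0 [([246.0, 33.0], 0.78, [0.56, 0.148])]
nest1 [([246.0, 33.0], 0.78, [0.56, 0.148])]
nest2 [([246.0, 33.0], 0.78, [0.56, 0.148])]
screw_fine [([151.0, 247.0], 0.84, [0.456, -0.041])]
screw_coarse []
screw_medium [([389.0, 227.0], 0.96, [0.689, -0.02]), ([148.0, 250.0], 0.57, [0.454, -0.043])]
```

View pics/w1.png

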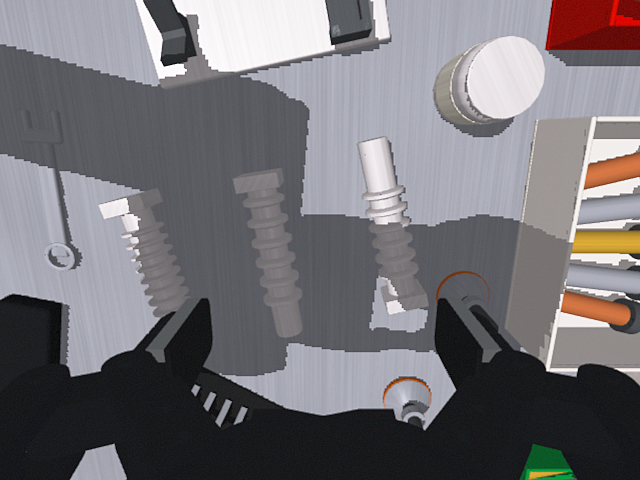

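The move was refused because every key is required, so this picture shows the same view as before. I'll repeat it with full rows.

Emit:
servo_tool --deltas '[{"dx": 35, "dy": -15, "dz": -20, "roll": 0}, {"dx": 35, "dy": -15, "dz": -20, "roll": 0}, {"dx": 35, "dy": -15, "dz": -20, "roll": 0}, {"dx": 35, "dy": -15, "dz": -20, "roll": 0}, {"dx": 35, "dy": -15, "dz": -20, "roll": 0}, {"dx": 25, "dy": 0, "dz": 0, "roll": 0}, {"dx": 0, "dy": 0, "dz": 0, "roll": 0}, {"dx": 0, "dy": 0, "dz": 0, "roll": 0}, {"dx": 0, "dy": 0, "dz": 0, "roll": 0}]'

```text
t: 2.85
tcp_pos: [0.55, 0.1992, 0.3309]
orientation: [0.707, 0.707, -0.0, -0.0]
force: [0.3, 0.1, -0.1]
finger_gap: 0.0851
```

Run:
```python
from h import *
o=r.observe();print(o['t'],o['tcp_pos'],o['orientation'],o['q'])
c,im=shot('wrist','w2.png')
np.save('w2c.npy',np.array([c[0],c[1],c[2],*c[3].ravel(),*c[4]]))
```

```text
2.85 [0.55003248 0.19924299 0.3309432 ] [ 7.07303349e-01  7.06910068e-01 -3.50434691e-04 -7.42115639e-05] [ 2.45613848e-01  3.57625351e-01  1.29626493e+00 -2.33496377e-04
  1.48837994e+00  2.46189332e-01]
```

View pics/w2.png

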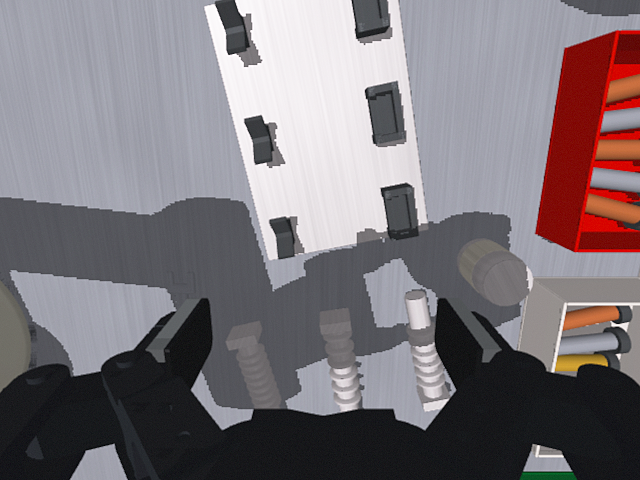

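The stand fills the top of the picture. The bottom edge of its plate runs from (272,260) to (428,223), the pockets are on the right at (399,210), (385,113) and (370,15), and the V blocks are on the left. That puts its yaw at about +13°. I'll fit the plate edges.

```bash
cat > stand.py <<'E'
from h import *
from scipy.optimize import least_squares
a=np.load('w2c.npy'); c=(a[0],a[1],a[2],a[3:12].reshape(3,3),a[12:])
im=cv2.imread('pics/w2.png').astype(int)
g=im.min(2)
L=[];Rr=[];B=[]
for row in list(range(50,100,4))+list(range(165,205,4)):
    xs=np.where(g[row,180:300]>195)[0]
    if len(xs)>20: L.append((180+xs[0]-.5,row))
for row in range(20,215,4):
    xs=np.where(g[row,380:440]>195)[0]
    if len(xs)>4: Rr.append((380+xs[-1]+.5,row))
for col in range(300,352,4):
    ys=np.where(g[200:270,col]>195)[0]
    if len(ys): B.append((col,200+ys[-1]+.5))
W=lambda P:np.array([ray(c,p,.01)[:2] for p in P])
L,Rr,B=map(W,(L,Rr,B)); print(len(L),len(Rr),len(B))
def res(p):
    x,y,th=p; u=np.array([np.cos(th),np.sin(th)]);v=np.array([-u[1],u[0]]);o=np.array([x,y])
    return np.r_[(L-o)@u+.105,(Rr-o)@u-.105,(B-o)@v+.15]
s=least_squares(res,[.58,.27,.23],loss='soft_l1',f_scale=.001)
e=res(s.x)*1e3;n=len(L);m=n+len(Rr)
print(s.x,np.degrees(s.x[2]),[np.round([q.mean(),q.std()],2) for q in(e[:n],e[n:m],e[m:])])
x,y,th=s.x;u=np.array([np.cos(th),np.sin(th)]);v=np.array([-u[1],u[0]])
out=im.astype(np.uint8).copy()
for k in(-1,0,1):
    o=np.array([x,y])+k*.115*v; print('nest',k,o)
    for (z,hx,hy) in((.04,.0095,.0225),):
        P=[proj(c,[*(o+u*(.069+i*hx)+v*j*hy),z]) for i,j in((1,1),(1,-1),(-1,-1),(-1,1))]
        cv2.polylines(out,[np.int32(np.round(P))],True,(0,255,0),1)
    for z,X in((.046,-.075),(.026,.069)):
        cv2.circle(out,tuple(np.int32(np.round(proj(c,[*(o+u*X),z])))),2,(0,0,255),-1)
cv2.imwrite('pics/st.png',cv2.resize(out[0:270,190:450],None,fx=3,fy=3)[210:])
E
python3 stand.py
```

```text
23 49 13
[0.55008568 0.27541233 0.195049  ] 11.175484322851528 [array([1.98, 0.55]), array([-0.54,  0.43]), array([0.43, 1.87])]
nest -1 [0.57237436 0.16259294]
nest 0 [0.55008568 0.27541233]
nest 1 [0.527797   0.38823172]
```

View pics/st.png

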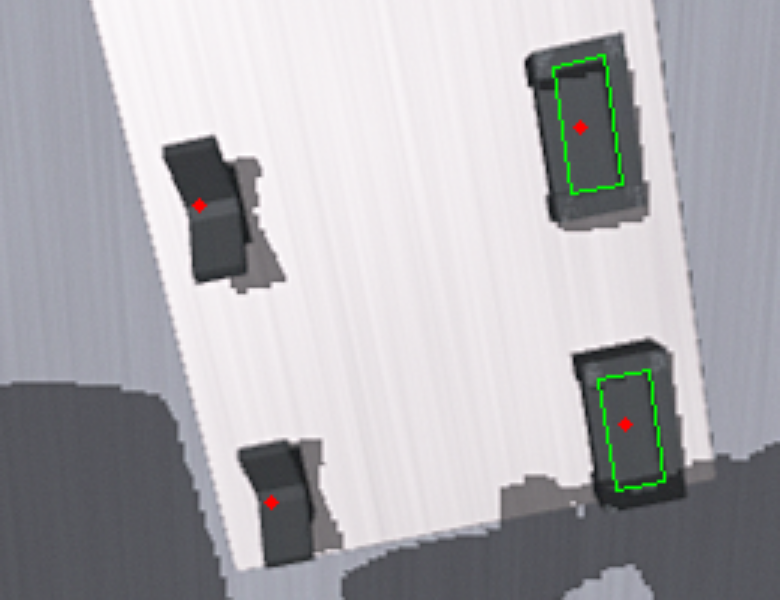

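The overlay fits the pockets and V blocks to about 1–2 mm. I'll check the final fit when a collar is over its pocket. Next come the screw poses, using the cut-outs from a hover between the screws.

Emit:
servo_tool --deltas '[{"dx": -45, "dy": 5, "dz": 10, "roll": 0}, {"dx": -45, "dy": 5, "dz": 10, "roll": 0}, {"dx": -45, "dy": 5, "dz": 10, "roll": 0}, {"dx": -40, "dy": 5, "dz": 10, "roll": 0}, {"dx": -40, "dy": 5, "dz": 0, "roll": 0}, {"dx": -5, "dy": 0, "dz": 0, "roll": 0}, {"dx": 0, "dy": 0, "dz": 0, "roll": 0}, {"dx": 0, "dy": 0, "dz": 0, "roll": 0}, {"dx": 0, "dy": 0, "dz": 0, "roll": 0}]'

```text
t: 3.8
tcp_pos: [0.5749, -0.0191, 0.2914]
orientation: [0.707, 0.707, 0.0, -0.0]
force: [-0.5, 0.2, -0.4]
finger_gap: 0.0857
```

```bash
cat > scr.py <<'E'
from h import *
# PCA axis of a screw cut-out, at z=.02; extreme along axis
def screw(c,cam,k):
    D=r.cut_out(cam,k)
    if not D: return None
    d=D[0]; m=np.array(d['region']).astype(np.uint8)
    n,l,s,_=cv2.connectedComponentsWithStats(m); m=(l==1+np.argmax(s[1:,4])).astype(np.uint8) if n>1 else m
    ys,xs=np.nonzero(m); P=np.array([ray(c,(x,y),.02)[:2] for x,y in zip(xs,ys)])
    mu=P.mean(0); w,V=np.linalg.eigh(np.cov((P-mu).T)); a=V[:,1]; a=a*np.sign(a[1])
    t=(P-mu)@a; b=(P-mu)@[-a[1],a[0]]
    hw=[np.ptp(b[(t>=q)&(t<q+.012)]) for q in np.arange(t.min(),t.max()-.006,.012)]
    return dict(p=round(d['p'],2),mu=mu.round(4),yaw=round(float(np.degrees(np.arctan2(a[1],a[0]))),1),lo=(mu+t.min()*a).round(4),hi=(mu+t.max()*a).round(4),len=round(float(np.ptp(t)),4),w=np.round(np.array(hw)*1e3).astype(int).tolist())
E
python3 - <<'E'
from scr import *
o=r.observe();print(o['t'],o['tcp_pos'])
c,im=shot('wrist','w3.png')
for k in ['screw_fine','screw_medium','screw_coarse']: print(k,screw(c,'wrist',k))
E
```

```text
3.8 [ 0.57489072 -0.01909314  0.29135629]
screw_fine {'p': 0.7, 'mu': array([ 0.46  , -0.0625]), 'yaw': 104.1, 'lo': array([ 0.483 , -0.1539]), 'hi': array([0.4416, 0.0103]), 'len': 0.1693, 'w': [27, 28, 29, 34, 40, 40, 39, 39, 38, 38, 38, 38, 39, 51]}
screw_medium {'p': 0.75, 'mu': array([ 0.6903, -0.0227]), 'yaw': 104.1, 'lo': array([ 0.7114, -0.1063]), 'hi': array([0.6687, 0.0632]), 'len': 0.1749, 'w': [46, 48, 41, 40, 40, 39, 40, 40, 40, 39, 40, 28, 28, 29, 29]}
screw_coarse {'p': 0.66, 'mu': array([ 0.5766, -0.043 ]), 'yaw': 99.1, 'lo': array([ 0.5916, -0.1367]), 'hi': array([0.5644, 0.0333]), 'len': 0.1721, 'w': [28, 27, 28, 38, 35, 39, 38, 39, 40, 37, 39, 36, 39, 42]}
```

View pics/w3.png

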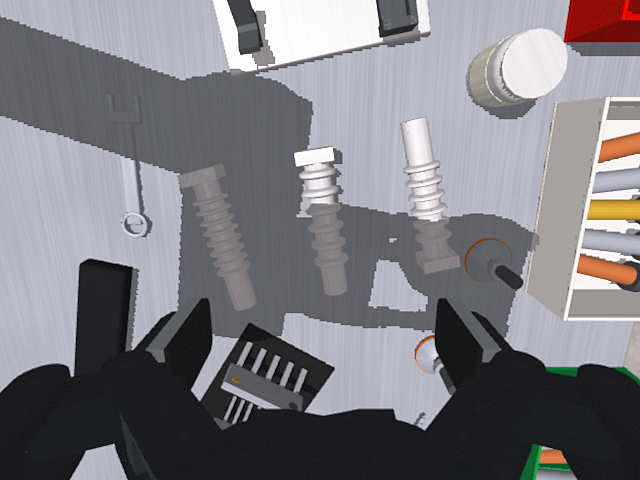

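The screws are clear: fine from (203,178) to (243,305), coarse from (315,155) to (335,290), medium from (413,122) to (437,265) with its collar at the bottom. A PCA at one height is biased by perspective, so I'll fit a silhouette model to the cut-outs instead.

```bash
cat > fit.py <<'E'
from h import *
from scipy.optimize import minimize
SP={'fine':(12,8,2.4,6),'medium':(16,6,3.2,8),'coarse':(20,6,4,10)}
LT={'fine':(12,7,4.),'medium':(16,5,5.3),'coarse':(20,5,6.7)}
ang=np.linspace(0,2*np.pi,24,endpoint=False)
def ring(x,rad): return np.c_[np.full(24,x),rad*np.cos(ang),rad*np.sin(ang)]
def box(a,b): return np.array([[x,y,z] for x in(a[0],b[0]) for y in(a[1],b[1]) for z in(a[2],b[2])],float)
def screw_parts(k):
    p,n,w,wc=SP[k]; parts=[np.r_[ring(-90,14),ring(62,14)],box((62,-20,-20),(76,20,20))]
    for i in range(n):
        x=(i-(n-1)/2)*p; parts.append(np.r_[ring(x-wc/2,14),ring(x-w/2,20),ring(x+w/2,20),ring(x+wc/2,14)])
    return [q/1e3 for q in parts]
def leaf_parts(k):
    p,n,w=LT[k]; parts=[box((-50,-5,27),(50,5,64))]
    for i in range(n):
        x=(i-(n-1)/2)*p
        for s in(1,-1):
            poly=np.array([[0,22.6],[0,30],[5*s,30],[26*s,3],[26*s,0],[22.6*s,0]]) # approx leg
            parts.append(np.r_[np.c_[np.full(6,x-w/2),poly],np.c_[np.full(6,x+w/2),poly]])
    return [q/1e3 for q in parts]
def pj(c,X):
    f,cx,cy,R,t=c; q=X@R.T+t; return np.c_[f*q[:,0]/q[:,2]+cx,f*q[:,1]/q[:,2]+cy]
def render(c,parts,x,y,yaw,z):
    m=np.zeros((480,640),np.uint8); R=np.array([[np.cos(yaw),-np.sin(yaw),0],[np.sin(yaw),np.cos(yaw),0],[0,0,1]])
    for q in parts:
        h=cv2.convexHull(pj(c,q@R.T+[x,y,z]).astype(np.float32))
        cv2.fillConvexPoly(m,np.int32(np.round(h*16)),255,cv2.LINE_AA,4)
    return m/255.
def fit(c,mask,parts,x0,z,valid=None):
    M=mask.astype(float)
    V=np.ones_like(M) if valid is None else valid.astype(float)
    def cost(p):
        m=render(c,parts,x0[0]+p[0],x0[1]+p[1],x0[2]+p[2]*10,z)*V
        return 1-np.minimum(m,M).sum()/np.maximum(m,M).sum()
    best=None
    for st in (.012,.004):
        s0=np.zeros(3) if best is None else best.x
        best=minimize(cost,s0,method='Nelder-Mead',options=dict(initial_simplex=s0+np.r_[[[0]*3],np.diag([st,st,st])],xatol=1e-5,fatol=1e-5,maxiter=250))
    p=best.x; return np.array([x0[0]+p[0],x0[1]+p[1],x0[2]+p[2]*10]),1-best.fun
def find(c,cam,name,x0,z):
    kind,k=name.split('_'); D=r.cut_out(cam,name)
    for d in D[:2]:
        P,s=fit(c,np.array(d['region']),screw_parts(k) if kind=='screw' else leaf_parts(k),x0,z)
        print(name,round(d['p'],2),'xy',P[:2].round(4),'yaw',round(float(np.degrees(P[2])),2),'IoU',round(float(s),3))
        return P
E
python3 - <<'E'
from fit import *
c,im=shot('wrist')
for k,x in [('screw_fine',(.461,-.064,np.radians(104))),('screw_medium',(.693,-.033,np.radians(-76))),('screw_coarse',(.578,-.047,np.radians(99)))]:
    find(c,'wrist',k,x,.02)
E
```

```text
screw_fine 0.94 xy [ 0.4605 -0.063 ] yaw 104.17 IoU 0.889
screw_medium 0.64 xy [ 0.69   -0.0247] yaw -76.25 IoU 0.93
screw_coarse 0.88 xy [ 0.5764 -0.0425] yaw 98.85 IoU 0.919
```

Emit:
servo_tool --deltas '[{"dx": -23.5, "dy": 1.5, "dz": 40, "roll": 0}, {"dx": 0, "dy": 0, "dz": 45, "roll": -8.5}, {"dx": 0, "dy": 0, "dz": 45, "roll": -0.35}, {"dx": 0, "dy": 0, "dz": 45, "roll": 0}, {"dx": 0, "dy": 0, "dz": 45, "roll": 0}, {"dx": 0, "dy": 0, "dz": 40, "roll": 0}, {"dx": 0, "dy": 0, "dz": 20, "roll": 0}, {"dx": 0, "dy": 0, "dz": 8, "roll": 0}, {"dx": 0, "dy": 0, "dz": 0, "roll": 0}, {"dx": 0, "dy": 0, "dz": 0, "roll": 0}]'

```text
t: 5.2
tcp_pos: [0.5773, -0.0436, 0.0044]
orientation: [0.65, 0.76, 0.0, 0.001]
force: [0.1, 0.3, -0.6]
finger_gap: 0.0856
```

Emit:
servo_tool --deltas '[{"dx": 0, "dy": 0, "dz": 0, "roll": 0}, {"dx": 0, "dy": 0, "dz": 0, "roll": 0}, {"dx": 0, "dy": 0, "dz": 0, "roll": 0}, {"dx": 0, "dy": 0, "dz": 0, "roll": 0}, {"dx": 0, "dy": 0, "dz": 0, "roll": 0}, {"dx": 0, "dy": 0, "dz": 0, "roll": 0}, {"dx": 0, "dy": 0, "dz": 0, "roll": 0}, {"dx": 0, "dy": 0, "dz": 0, "roll": 0}]' --gripper -1

```text
t: 6.0
tcp_pos: [0.5771, -0.0435, 0.0042]
orientation: [0.65, 0.76, 0.0, 0.001]
force: [-1.6, 0.6, 12.5]
finger_gap: 0.0372
```

Emit:
servo_tool --deltas '[{"dx": 0, "dy": 0, "dz": -20, "roll": 0}, {"dx": 0, "dy": 0, "dz": -40, "roll": 0}, {"dx": 0, "dy": 0, "dz": -40, "roll": 0}, {"dx": 0, "dy": 0, "dz": -40, "roll": 0}, {"dx": 0, "dy": 0, "dz": 0, "roll": 0}, {"dx": 0, "dy": 0, "dz": 0, "roll": 0}]'

```text
t: 6.6
tcp_pos: [0.5765, -0.0435, 0.1436]
orientation: [0.65, 0.76, 0.0, 0.001]
force: [0.5, -1.0, -4.3]
finger_gap: 0.0371
```

```bash
cat >> fit.py <<'E'
def held(name,x0=(0,0,0),zrel=0.0195):
    "pose of held thing relative to tool: world fit then tool-frame offsets. zrel=origin height above TCP"
    o=r.observe(); c,im=shot('wrist','held_%s_%d.png'%(name,int(o['t']*100))); Rt=Ro.from_quat(o['orientation']).as_matrix(); p=o['tcp_pos']
    yaw=np.arctan2(Rt[1,0],Rt[0,0]); g=p+Rt@[x0[0],x0[1],0]
    print('t',o['t'],'tcp',np.round(p,4),'toolyaw',round(float(np.degrees(yaw)),2),'gap',round(o['finger_gap'],4),'F',np.round(o['force'],1))
    P=find(c,'wrist',name,(g[0],g[1],yaw+x0[2]),p[2]+zrel)
    if P is not None:
        d=Rt.T@np.array([P[0]-p[0],P[1]-p[1],0]); print('tool offset mm',np.round(d[:2]*1e3,1),'yaw-tool',round(float(np.degrees(P[2]-yaw)),2))
    return P
def goto(x,y,z,yaw):
    "tool-frame translation now, then roll (deg) so that tool x has world yaw (deg)"
    o=r.observe(); Rt=Ro.from_quat(o['orientation']).as_matrix(); d=Rt.T@(np.array([x,y,z])-o['tcp_pos'])*1e3
    y0=np.degrees(np.arctan2(Rt[1,0],Rt[0,0])); print('move dx dy dz',np.round(d,1),'roll',round(float(-((yaw-y0+180)%360-180)),2),'q6',round(o['q'][5],2))
E
python3 - <<'E'
from fit import *
held('screw_coarse')
goto(.528,.388,.10,11.2)
E
```

```text
t 6.6 tcp [ 0.5765 -0.0435  0.1436] toolyaw 98.85 gap 0.0371 F [ 0.5 -1.  -4.3]
screw_coarse 0.62 xy [ 0.5765 -0.0428] yaw 99.28 IoU 0.767
tool offset mm [0.7 0.1] yaw-tool 0.43
move dx dy dz [433.5  19.5  42.2] roll 87.65 q6 -0.33
```

Emit:
servo_tool --deltas '[{"dx": 43.3, "dy": 2, "dz": 0, "roll": 0}, {"dx": 43.3, "dy": 2, "dz": 0, "roll": 0}, {"dx": 43.3, "dy": 2, "dz": 0, "roll": 0}, {"dx": 43.3, "dy": 2, "dz": 0, "roll": 0}, {"dx": 43.3, "dy": 2, "dz": 0, "roll": 0}, {"dx": 43.3, "dy": 2, "dz": 0, "roll": 0}, {"dx": 43.3, "dy": 2, "dz": 0, "roll": 0}, {"dx": 43.3, "dy": 2, "dz": 0, "roll": 0}, {"dx": 43.3, "dy": 2, "dz": 0, "roll": 0}, {"dx": 43.3, "dy": 1.5, "dz": 0, "roll": 0}]'

```text
t: 7.7
tcp_pos: [0.5279, 0.3886, 0.1411]
orientation: [0.65, 0.76, -0.002, -0.0]
force: [0.6, 0.0, -4.1]
finger_gap: 0.037
```

Emit:
servo_tool --deltas '[{"dx": 0, "dy": 0, "dz": 0, "roll": 8}, {"dx": 0, "dy": 0, "dz": 0, "roll": 8}, {"dx": 0, "dy": 0, "dz": 0, "roll": 8}, {"dx": 0, "dy": 0, "dz": 0, "roll": 8}, {"dx": 0, "dy": 0, "dz": 0, "roll": 8}, {"dx": 0, "dy": 0, "dz": 0, "roll": 8}, {"dx": 0, "dy": 0, "dz": 0, "roll": 8}, {"dx": 0, "dy": 0, "dz": 0, "roll": 8}, {"dx": 0, "dy": 0, "dz": 0, "roll": 8}, {"dx": 0, "dy": 0, "dz": 0, "roll": 8}, {"dx": 0, "dy": 0, "dz": 0, "roll": 7.6}, {"dx": 0, "dy": 0, "dz": 20, "roll": 0}, {"dx": 0, "dy": 0, "dz": 20, "roll": 0}, {"dx": 0, "dy": 0, "dz": 0, "roll": 0}, {"dx": 0, "dy": 0, "dz": 0, "roll": 0}, {"dx": 0, "dy": 0, "dz": 0, "roll": 0}]'

```text
t: 9.3
tcp_pos: [0.5294, 0.3875, 0.1036]
orientation: [0.995, 0.098, 0.0, -0.0]
force: [0.1, -0.2, -3.4]
finger_gap: 0.037
```

Run:
```python
from fit import *
held('screw_coarse',zrel=.016)
c,im=shot('wrist','n1.png')
np.save('n1c.npy',np.array([c[0],c[1],c[2],*c[3].ravel(),*c[4]]))
goto(.5278,.3882,.0302,11.2)
# overlay expected pocket (green, rim z=.04) and held screw
out=cv2.imread('pics/n1.png'); x,y,th=.55009,.27541,.19505
u=np.array([np.cos(th),np.sin(th)]);v=np.array([-u[1],u[0]])
for k in(0,1):
    o=np.array([x,y])+k*.115*v
    P=[proj(c,[*(o+u*(.069+i*.0095)+v*j*.0225),.04]) for i,j in((1,1),(1,-1),(-1,-1),(-1,1))]
    cv2.polylines(out,[np.int32(np.round(P))],True,(0,255,0),1)
b=[proj(c,[*(np.array([x,y])+u*i*.105+v*j*.15),.01]) for i,j in((1,1),(1,-1),(-1,-1),(-1,1))]
cv2.polylines(out,[np.int32(np.round(b))],True,(0,0,255),1)
cv2.imwrite('pics/n1o.png',out)
```

```text
t 9.3 tcp [0.5294 0.3875 0.1036] toolyaw 11.25 gap 0.037 F [ 0.1 -0.2 -3.4]
screw_coarse 0.9 xy [0.5301 0.3871] yaw 11.51 IoU 0.804
tool offset mm [0.6 0.5] yaw-tool 0.26
move dx dy dz [-1.6 -0.9 73.8] roll 0.05 q6 1.92
```

View pics/n1o.png

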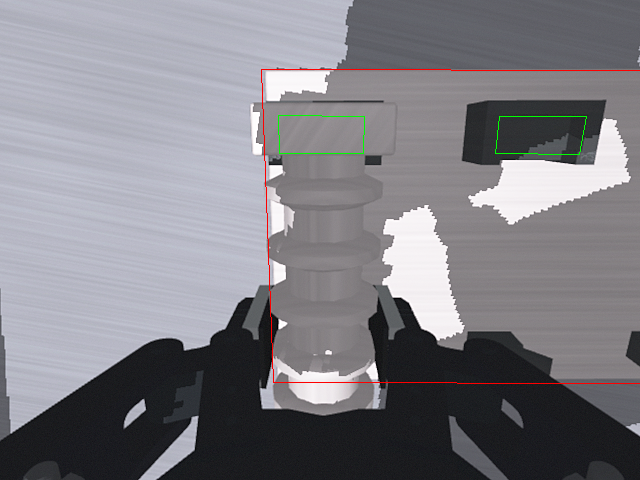

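The collar (column 322, rows 103–155) is above the nest1 pocket. Only dark slivers of the pocket show around it, and nest0's pocket is at (546,131) against a predicted (541,136). I'll enlarge this with more contrast to correct the estimate.

Run:
```python
import cv2,numpy as np
im=cv2.imread('pics/n1.png')[85:180,240:620].astype(float)
im=np.clip(im*2.2,0,255).astype(np.uint8)
a=cv2.resize(im[:, :190],None,fx=4,fy=3.1,interpolation=cv2.INTER_CUBIC);b=cv2.resize(im[:,190:],None,fx=4,fy=3.1,interpolation=cv2.INTER_CUBIC)
cv2.imwrite('pics/n1z.png',np.vstack([a,b]))
```

```text
(no output)
```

View pics/n1z.png

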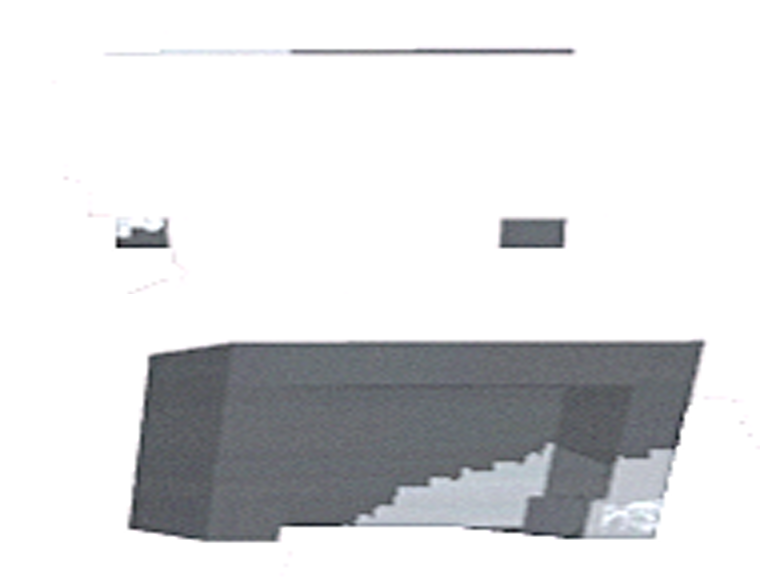

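Run:
```python
from h import *
a=np.load('n1c.npy'); c=(a[0],a[1],a[2],a[3:12].reshape(3,3),a[12:])
C=[]
for P in ([(266.2,101.1),(383.5,101.1),(381.2,164.7),(268.8,164.7)],[(487.5,100.3),(606,100.3),(593.8,163.9),(481.3,163.9)]):
    W=np.array([ray(c,p,.04)[:2] for p in P]); m=W.mean(0); C.append(m)
    print('centre',m.round(4),'w',np.linalg.norm(W[0]-W[1]).round(4),np.linalg.norm(W[3]-W[2]).round(4),'l',np.linalg.norm(W[0]-W[3]).round(4),np.linalg.norm(W[1]-W[2]).round(4),'yaw',np.degrees(np.arctan2(*(W[1]-W[0])[::-1])).round(2)+90,np.degrees(np.arctan2(*(W[2]-W[3])[::-1])).round(2)+90)
d=C[0]-C[1]; th=np.arctan2(d[1],d[0])-np.pi/2; print('sep',np.linalg.norm(d),'yaw',np.degrees(th))
u=np.array([np.cos(th),np.sin(th)])
print('nest1',C[0]-.069*u,'nest0',C[1]-.069*u,'nest-1',C[1]-.069*u-d/np.linalg.norm(d)*.115)
```

```text
centre [0.5963 0.3997] w 0.0604 0.0605 l 0.0323 0.0322 yaw 11.290000000000006 11.310000000000002
centre [0.6191 0.2879] w 0.0609 0.0604 l 0.0322 0.0322 yaw 11.290000000000006 11.310000000000002
sep 0.11412763599962873 yaw 11.505707426507186
nest1 [0.52870215 0.3859635 ] nest0 [0.55146668 0.27412928] nest-1 [0.57440522 0.16144022]
```

Emit:
servo_tool --deltas '[{"dx": -1.6, "dy": 0.6, "dz": 25, "roll": 0}, {"dx": 0, "dy": 0, "dz": 25, "roll": 0}, {"dx": 0, "dy": 0, "dz": 5, "roll": 0}, {"dx": 0, "dy": 0, "dz": 3, "roll": 0}, {"dx": 0, "dy": 0, "dz": 3, "roll": 0}, {"dx": 0, "dy": 0, "dz": 2, "roll": 0}, {"dx": 0, "dy": 0, "dz": 0, "roll": 0}, {"dx": 0, "dy": 0, "dz": 0, "roll": 0}]'

```text
t: 10.25
tcp_pos: [0.5279, 0.3866, 0.0408]
orientation: [0.995, 0.098, 0.0, -0.0]
force: [0.2, -0.2, -3.8]
finger_gap: 0.037
```

Emit:
servo_tool --deltas '[{"dx": 0, "dy": 0, "dz": 4, "roll": 0}, {"dx": 0, "dy": 0, "dz": 3, "roll": 0}, {"dx": 0, "dy": 0, "dz": 2, "roll": 0}, {"dx": 0, "dy": 0, "dz": 1, "roll": 0}, {"dx": 0, "dy": 0, "dz": 0, "roll": 0}, {"dx": 0, "dy": 0, "dz": 0, "roll": 0}]'

```text
t: 10.85
tcp_pos: [0.5276, 0.3863, 0.0304]
orientation: [0.995, 0.098, -0.0, 0.0]
force: [-2.1, -2.9, 2.8]
finger_gap: 0.037
```

Emit:
servo_tool --deltas '[{"dx": 0, "dy": 0, "dz": 0, "roll": 0}, {"dx": 0, "dy": 0, "dz": 0, "roll": 0}, {"dx": 0, "dy": 0, "dz": 0, "roll": 0}, {"dx": 0, "dy": 0, "dz": 0, "roll": 0}, {"dx": 0, "dy": 0, "dz": -20, "roll": 0}, {"dx": 0, "dy": 0, "dz": -40, "roll": 0}, {"dx": 0, "dy": 0, "dz": -45, "roll": 0}, {"dx": 0, "dy": 0, "dz": -45, "roll": 0}, {"dx": 0, "dy": 0, "dz": -20, "roll": 0}, {"dx": 0, "dy": 0, "dz": 0, "roll": 0}, {"dx": 0, "dy": 0, "dz": 0, "roll": 0}]' --gripper 1

```text
t: 11.95
tcp_pos: [0.5276, 0.3864, 0.2002]
orientation: [0.995, 0.098, 0.0, -0.0]
force: [-1.2, 0.2, -0.6]
finger_gap: 0.0856
```

Run:
```python
from fit import *
o=r.observe();print(o['t'],o['tcp_pos'],o['force'])
c,im=shot('wrist','n1b.png')
find(c,'wrist','screw_coarse',(.5286,.3862,np.radians(11.3)),.046)
c,im=shot('scene','s2.png')
for k,x in [('screw_coarse',(.5286,.3862,np.radians(11.3),.046)),('screw_fine',(.4605,-.063,np.radians(104),.02)),('screw_medium',(.69,-.0247,np.radians(-76),.02))]:
    find(c,'scene',k,x[:3],x[3])
goto(.4605,-.063,.18,104.2)
```

```text
11.95 [0.52760481 0.38641062 0.20021441] [-1.18835035  0.18795091 -0.64990547]
screw_coarse 0.92 xy [0.5284 0.3859] yaw 11.53 IoU 0.925
screw_coarse 0.58 xy [0.5241 0.3902] yaw 11.7 IoU 0.852
screw_fine 0.89 xy [ 0.4569 -0.0602] yaw 105.74 IoU 0.822
screw_medium 0.76 xy [ 0.6873 -0.0229] yaw -75.97 IoU 0.901
move dx dy dz [-153.2  427.6   19.7] roll -92.95 q6 1.92
```

Emit:
servo_tool --deltas '[{"dx": -15.3, "dy": 42.8, "dz": 0, "roll": 0}, {"dx": -15.3, "dy": 42.8, "dz": 0, "roll": 0}, {"dx": -15.3, "dy": 42.8, "dz": 0, "roll": 0}, {"dx": -15.3, "dy": 42.8, "dz": 0, "roll": 0}, {"dx": -15.3, "dy": 42.8, "dz": 0, "roll": 0}, {"dx": -15.3, "dy": 42.8, "dz": 0, "roll": 0}, {"dx": -15.3, "dy": 42.8, "dz": 0, "roll": 0}, {"dx": -15.3, "dy": 42.8, "dz": 0, "roll": 0}, {"dx": -15.3, "dy": 42.8, "dz": 0, "roll": 0}, {"dx": -15.3, "dy": 42.8, "dz": 0, "roll": 0}]'

```text
t: 13.25
tcp_pos: [0.4605, -0.0649, 0.2001]
orientation: [0.995, 0.098, -0.0, -0.0]
force: [0.7, -0.5, 0.8]
finger_gap: 0.0855
```

Emit:
servo_tool --deltas '[{"dx": 0, "dy": 0, "dz": 0, "roll": -8}, {"dx": 0, "dy": 0, "dz": 0, "roll": -8}, {"dx": 0, "dy": 0, "dz": 0, "roll": -8}, {"dx": 0, "dy": 0, "dz": 0, "roll": -8}, {"dx": 0, "dy": 0, "dz": 0, "roll": -8}, {"dx": 0, "dy": 0, "dz": 0, "roll": -8}, {"dx": 0, "dy": 0, "dz": 0, "roll": -8}, {"dx": 0, "dy": 0, "dz": 0, "roll": -8}, {"dx": 0, "dy": 0, "dz": 0, "roll": -8}, {"dx": 0, "dy": 0, "dz": 0, "roll": -8}, {"dx": 0, "dy": 0, "dz": 0, "roll": -8}, {"dx": 0, "dy": 0, "dz": 0, "roll": -5}, {"dx": 0, "dy": 0, "dz": 0, "roll": 0}, {"dx": 0, "dy": 0, "dz": 0, "roll": 0}]'

```text
t: 14.65
tcp_pos: [0.4611, -0.0632, 0.2001]
orientation: [0.615, 0.788, -0.0, -0.0]
force: [0.3, -0.6, -0.9]
finger_gap: 0.0855
```

Run:
```python
from fit import *
o=r.observe();print(o['t'],o['tcp_pos'],o['force'])
c,im=shot('wrist','f1.png')
P=find(c,'wrist','screw_fine',(.4605,-.063,np.radians(104)),.02)
goto(P[0],P[1],.0035,np.degrees(P[2]))
find(c,'wrist','screw_medium',(.69,-.0247,np.radians(-76)),.02)
```

```text
14.65 [ 0.46106219 -0.06316963  0.20010317] [ 0.2558073  -0.62468153 -0.87385273]
screw_fine 0.78 xy [ 0.4602 -0.0628] yaw 104.13 IoU 0.944
move dx dy dz [  0.5  -0.7 196.6] roll -0.0 q6 -0.51
screw_medium 0.76 xy [ 0.6895 -0.0246] yaw -76.28 IoU 0.951
```

Both fits agree with the earlier ones. I'll descend, grip and lift.

Emit:
servo_tool --deltas '[{"dx": 0.5, "dy": -0.7, "dz": 40, "roll": 0}, {"dx": 0, "dy": 0, "dz": 45, "roll": 0}, {"dx": 0, "dy": 0, "dz": 45, "roll": 0}, {"dx": 0, "dy": 0, "dz": 40, "roll": 0}, {"dx": 0, "dy": 0, "dz": 20, "roll": 0}, {"dx": 0, "dy": 0, "dz": 6.5, "roll": 0}, {"dx": 0, "dy": 0, "dz": 0, "roll": 0}, {"dx": 0, "dy": 0, "dz": 0, "roll": 0}]'

```text
t: 15.6
tcp_pos: [0.4609, -0.063, 0.0047]
orientation: [0.614, 0.789, 0.0, 0.001]
force: [-0.2, -0.2, 0.1]
finger_gap: 0.0855
```

Emit:
servo_tool --deltas '[{"dx": 0, "dy": 0, "dz": 0, "roll": 0}, {"dx": 0, "dy": 0, "dz": 0, "roll": 0}, {"dx": 0, "dy": 0, "dz": 0, "roll": 0}, {"dx": 0, "dy": 0, "dz": 0, "roll": 0}, {"dx": 0, "dy": 0, "dz": 0, "roll": 0}, {"dx": 0, "dy": 0, "dz": 0, "roll": 0}, {"dx": 0, "dy": 0, "dz": 0, "roll": 0}]' --gripper -1

```text
t: 16.3
tcp_pos: [0.4609, -0.0629, 0.0046]
orientation: [0.614, 0.789, 0.0, 0.001]
force: [-0.4, 2.4, 16.1]
finger_gap: 0.0369
```

Emit:
servo_tool --deltas '[{"dx": 0, "dy": 0, "dz": -20, "roll": 0}, {"dx": 0, "dy": 0, "dz": -40, "roll": 0}, {"dx": 0, "dy": 0, "dz": -40, "roll": 0}, {"dx": 0, "dy": 0, "dz": -40, "roll": 0}, {"dx": 0, "dy": 0, "dz": 0, "roll": 0}, {"dx": 0, "dy": 0, "dz": 0, "roll": 0}]'

```text
t: 16.9
tcp_pos: [0.4604, -0.0629, 0.1441]
orientation: [0.614, 0.789, 0.0, 0.001]
force: [-0.6, 1.3, -4.4]
finger_gap: 0.0367
```

Run:
```python
from fit import *
held('screw_fine',zrel=.016)
goto(.5514,.2744,.145,11.3)
```

```text
t 16.9 tcp [ 0.4604 -0.0629  0.1441] toolyaw 104.25 gap 0.0367 F [-0.6  1.3 -4.4]
screw_fine 0.63 xy [ 0.4607 -0.0632] yaw 103.97 IoU 0.807
tool offset mm [-0.4  0.2] yaw-tool -0.28
move dx dy dz [304.  172.1  -2.4] roll 92.95 q6 -0.51
```

Emit:
servo_tool --deltas '[{"dx": 38, "dy": 21.5, "dz": 0, "roll": 0}, {"dx": 38, "dy": 21.5, "dz": 0, "roll": 0}, {"dx": 38, "dy": 21.5, "dz": 0, "roll": 0}, {"dx": 38, "dy": 21.5, "dz": 0, "roll": 0}, {"dx": 38, "dy": 21.5, "dz": 0, "roll": 0}, {"dx": 38, "dy": 21.5, "dz": 0, "roll": 0}, {"dx": 38, "dy": 21.5, "dz": 0, "roll": 0}, {"dx": 38, "dy": 21.5, "dz": 0, "roll": 0}, {"dx": 0, "dy": 0, "dz": 0, "roll": 0}]'

```text
t: 17.9
tcp_pos: [0.5525, 0.2786, 0.1415]
orientation: [0.613, 0.79, -0.0, -0.001]
force: [1.1, -0.9, -4.2]
finger_gap: 0.0371
```

Emit:
servo_tool --deltas '[{"dx": 0, "dy": 0, "dz": 0, "roll": 8}, {"dx": 0, "dy": 0, "dz": 0, "roll": 8}, {"dx": 0, "dy": 0, "dz": 0, "roll": 8}, {"dx": 0, "dy": 0, "dz": 0, "roll": 8}, {"dx": 0, "dy": 0, "dz": 0, "roll": 8}, {"dx": 0, "dy": 0, "dz": 0, "roll": 8}, {"dx": 0, "dy": 0, "dz": 0, "roll": 8}, {"dx": 0, "dy": 0, "dz": 0, "roll": 8}, {"dx": 0, "dy": 0, "dz": 0, "roll": 8}, {"dx": 0, "dy": 0, "dz": 0, "roll": 8}, {"dx": 0, "dy": 0, "dz": 0, "roll": 8}, {"dx": 0, "dy": 0, "dz": 0, "roll": 4.7}, {"dx": 0, "dy": 0, "dz": 20, "roll": 0}, {"dx": 0, "dy": 0, "dz": 20, "roll": 0}, {"dx": 0, "dy": 0, "dz": 0, "roll": 0}, {"dx": 0, "dy": 0, "dz": 0, "roll": 0}]'

```text
t: 19.5
tcp_pos: [0.5515, 0.2737, 0.1027]
orientation: [0.995, 0.101, -0.001, 0.0]
force: [0.5, 0.9, -3.7]
finger_gap: 0.037
```

Run:
```python
from fit import *
P=held('screw_fine',zrel=.016)
o=r.observe(); t=np.array([.5514,.2744])-P[:2]+o['tcp_pos'][:2]
goto(t[0],t[1],.048,11.3)
```

```text
t 19.5 tcp [0.5515 0.2737 0.1027] toolyaw 11.55 gap 0.037 F [ 0.5  0.9 -3.7]
screw_fine 0.67 xy [0.5514 0.2732] yaw 11.32 IoU 0.804
tool offset mm [-0.2  0.5] yaw-tool -0.22
move dx dy dz [ 0.2 -1.2 56.1] roll 0.25 q6 1.73
```

Emit:
servo_tool --deltas '[{"dx": 0.2, "dy": -1.2, "dz": 25, "roll": 0}, {"dx": 0, "dy": 0, "dz": 25, "roll": 0}, {"dx": 0, "dy": 0, "dz": 5, "roll": 0}, {"dx": 0, "dy": 0, "dz": 3, "roll": 0}, {"dx": 0, "dy": 0, "dz": 3, "roll": 0}, {"dx": 0, "dy": 0, "dz": 2, "roll": 0}, {"dx": 0, "dy": 0, "dz": 0, "roll": 0}, {"dx": 0, "dy": 0, "dz": 0, "roll": 0}]'

```text
t: 20.4
tcp_pos: [0.5524, 0.2754, 0.0413]
orientation: [0.995, 0.101, 0.0, -0.0]
force: [-0.1, -0.4, -4.3]
finger_gap: 0.037
```

Emit:
servo_tool --deltas '[{"dx": 0, "dy": 0, "dz": 4, "roll": 0}, {"dx": 0, "dy": 0, "dz": 3, "roll": 0}, {"dx": 0, "dy": 0, "dz": 2, "roll": 0}, {"dx": 0, "dy": 0, "dz": 1.3, "roll": 0}, {"dx": 0, "dy": 0, "dz": 0, "roll": 0}, {"dx": 0, "dy": 0, "dz": 0, "roll": 0}]'

```text
t: 21.0
tcp_pos: [0.5521, 0.2751, 0.0311]
orientation: [0.995, 0.101, 0.0, 0.0]
force: [-4.0, -4.0, 11.3]
finger_gap: 0.0368
```

Emit:
servo_tool --deltas '[{"dx": 0, "dy": 0, "dz": 0, "roll": 0}, {"dx": 0, "dy": 0, "dz": 0, "roll": 0}, {"dx": 0, "dy": 0, "dz": 0, "roll": 0}, {"dx": 0, "dy": 0, "dz": 0, "roll": 0}, {"dx": 0, "dy": 0, "dz": -20, "roll": 0}, {"dx": 0, "dy": 0, "dz": -40, "roll": 0}, {"dx": 0, "dy": 0, "dz": -45, "roll": 0}, {"dx": 0, "dy": 0, "dz": -45, "roll": 0}, {"dx": 0, "dy": 0, "dz": -20, "roll": 0}, {"dx": 0, "dy": 0, "dz": 0, "roll": 0}, {"dx": 0, "dy": 0, "dz": 0, "roll": 0}]' --gripper 1

```text
t: 22.1
tcp_pos: [0.5521, 0.2753, 0.2004]
orientation: [0.995, 0.101, 0.0, -0.0]
force: [-0.7, 0.2, -0.1]
finger_gap: 0.0853
```

Run:
```python
from fit import *
o=r.observe();print(o['t'],o['tcp_pos'],o['force'])
c,im=shot('wrist','n0b.png')
find(c,'wrist','screw_fine',(.5514,.2744,np.radians(11.3)),.046)
goto(.6895,-.0246,.2,103.7)
```

```text
22.1 [0.5520668  0.27532699 0.20038105] [-0.73403769  0.19343414 -0.11104972]
screw_fine 0.93 xy [0.5523 0.2743] yaw 11.96 IoU 0.941
move dx dy dz [ 75.2 321.2  -0.8] roll -92.15 q6 1.74
```

Emit:
servo_tool --deltas '[{"dx": 9.3, "dy": 40.2, "dz": 0, "roll": 0}, {"dx": 9.3, "dy": 40.2, "dz": 0, "roll": 0}, {"dx": 9.3, "dy": 40.2, "dz": 0, "roll": 0}, {"dx": 9.3, "dy": 40.2, "dz": 0, "roll": 0}, {"dx": 9.3, "dy": 40.2, "dz": 0, "roll": 0}, {"dx": 9.3, "dy": 40.2, "dz": 0, "roll": 0}, {"dx": 9.3, "dy": 40.2, "dz": 0, "roll": 0}, {"dx": 9.3, "dy": 40.2, "dz": 0, "roll": 0}]'

```text
t: 23.0
tcp_pos: [0.6894, -0.0265, 0.1988]
orientation: [0.995, 0.101, -0.001, -0.0]
force: [1.0, 0.4, -0.2]
finger_gap: 0.0854
```

Emit:
servo_tool --deltas '[{"dx": 0, "dy": 0, "dz": 0, "roll": -8}, {"dx": 0, "dy": 0, "dz": 0, "roll": -8}, {"dx": 0, "dy": 0, "dz": 0, "roll": -8}, {"dx": 0, "dy": 0, "dz": 0, "roll": -8}, {"dx": 0, "dy": 0, "dz": 0, "roll": -8}, {"dx": 0, "dy": 0, "dz": 0, "roll": -8}, {"dx": 0, "dy": 0, "dz": 0, "roll": -8}, {"dx": 0, "dy": 0, "dz": 0, "roll": -8}, {"dx": 0, "dy": 0, "dz": 0, "roll": -8}, {"dx": 0, "dy": 0, "dz": 0, "roll": -8}, {"dx": 0, "dy": 0, "dz": 0, "roll": -8}, {"dx": 0, "dy": 0, "dz": 0, "roll": -4.2}, {"dx": 0, "dy": 0, "dz": 0, "roll": 0}, {"dx": 0, "dy": 0, "dz": 0, "roll": 0}]'

```text
t: 24.4
tcp_pos: [0.6891, -0.0248, 0.1994]
orientation: [0.618, 0.786, -0.0, -0.001]
force: [0.8, 0.2, 0.4]
finger_gap: 0.0854
```

Run:
```python
from fit import *
o=r.observe();print(o['t'],o['tcp_pos'],o['force'])
c,im=shot('wrist','m1.png')
P=find(c,'wrist','screw_medium',(.6895,-.0246,np.radians(-76.3)),.02)
goto(P[0],P[1],.0035,np.degrees(P[2])+180)
```

```text
24.4 [ 0.68909026 -0.02481492  0.19940712] [0.75022139 0.20795236 0.36489562]
screw_medium 0.81 xy [ 0.6906 -0.0249] yaw -76.41 IoU 0.915
move dx dy dz [ -0.4   1.5 196.3] roll 0.05 q6 -0.36
```

Emit:
servo_tool --deltas '[{"dx": -0.4, "dy": 1, "dz": 40, "roll": 0}, {"dx": 0, "dy": 0, "dz": 45, "roll": 0}, {"dx": 0, "dy": 0, "dz": 45, "roll": 0}, {"dx": 0, "dy": 0, "dz": 40, "roll": 0}, {"dx": 0, "dy": 0, "dz": 20, "roll": 0}, {"dx": 0, "dy": 0, "dz": 6, "roll": 0}, {"dx": 0, "dy": 0, "dz": 0, "roll": 0}, {"dx": 0, "dy": 0, "dz": 0, "roll": 0}]'

```text
t: 25.3
tcp_pos: [0.6914, -0.0251, 0.0059]
orientation: [0.618, 0.787, 0.001, 0.001]
force: [0.4, -0.3, -0.6]
finger_gap: 0.0854
```

Emit:
servo_tool --deltas '[{"dx": 0, "dy": 0, "dz": 0, "roll": 0}, {"dx": 0, "dy": 0, "dz": 0, "roll": 0}, {"dx": 0, "dy": 0, "dz": 0, "roll": 0}, {"dx": 0, "dy": 0, "dz": 0, "roll": 0}, {"dx": 0, "dy": 0, "dz": 0, "roll": 0}, {"dx": 0, "dy": 0, "dz": 0, "roll": 0}, {"dx": 0, "dy": 0, "dz": 0, "roll": 0}]' --gripper -1

```text
t: 26.0
tcp_pos: [0.6912, -0.025, 0.0055]
orientation: [0.617, 0.787, 0.0, 0.001]
force: [-0.3, 1.4, 10.3]
finger_gap: 0.0372
```

Emit:
servo_tool --deltas '[{"dx": 0, "dy": 0, "dz": -20, "roll": 0}, {"dx": 0, "dy": 0, "dz": -40, "roll": 0}, {"dx": 0, "dy": 0, "dz": -40, "roll": 0}, {"dx": 0, "dy": 0, "dz": -40, "roll": 0}, {"dx": 0, "dy": 0, "dz": 0, "roll": 0}, {"dx": 0, "dy": 0, "dz": 0, "roll": 0}]'

```text
t: 26.6
tcp_pos: [0.6906, -0.025, 0.1449]
orientation: [0.617, 0.787, 0.0, 0.0]
force: [-0.5, -0.2, -5.2]
finger_gap: 0.0367
```

Run:
```python
from fit import *
held('screw_medium',x0=(0,0,np.pi),zrel=.016)
goto(.5739,.1616,.145,191.3)
```

```text
t 26.6 tcp [ 0.6906 -0.025   0.1449] toolyaw 103.75 gap 0.0367 F [-0.5 -0.2 -5.2]
screw_medium 0.65 xy [ 0.6907 -0.0252] yaw 283.77 IoU 0.785
tool offset mm [-0.3  0.1] yaw-tool 180.02
move dx dy dz [208.6 -67.9  -1.8] roll -87.55 q6 -0.36
```

Emit:
servo_tool --deltas '[{"dx": 34.8, "dy": -11.3, "dz": 0, "roll": 0}, {"dx": 34.8, "dy": -11.3, "dz": 0, "roll": 0}, {"dx": 34.8, "dy": -11.3, "dz": 0, "roll": 0}, {"dx": 34.8, "dy": -11.3, "dz": 0, "roll": 0}, {"dx": 34.8, "dy": -11.3, "dz": 0, "roll": 0}, {"dx": 34.8, "dy": -11.3, "dz": 0, "roll": 0}, {"dx": 0, "dy": 0, "dz": 0, "roll": 0}]'

```text
t: 27.4
tcp_pos: [0.5714, 0.1648, 0.1427]
orientation: [0.616, 0.788, -0.001, -0.002]
force: [0.6, -0.5, -3.8]
finger_gap: 0.0376
```

Emit:
servo_tool --deltas '[{"dx": 0, "dy": 0, "dz": 0, "roll": -8}, {"dx": 0, "dy": 0, "dz": 0, "roll": -8}, {"dx": 0, "dy": 0, "dz": 0, "roll": -8}, {"dx": 0, "dy": 0, "dz": 0, "roll": -8}, {"dx": 0, "dy": 0, "dz": 0, "roll": -8}, {"dx": 0, "dy": 0, "dz": 0, "roll": -8}, {"dx": 0, "dy": 0, "dz": 0, "roll": -8}, {"dx": 0, "dy": 0, "dz": 0, "roll": -8}, {"dx": 0, "dy": 0, "dz": 0, "roll": -8}, {"dx": 0, "dy": 0, "dz": 0, "roll": -8}, {"dx": 0, "dy": 0, "dz": 0, "roll": -7.5}, {"dx": 0, "dy": 0, "dz": 20, "roll": 0}, {"dx": 0, "dy": 0, "dz": 20, "roll": 0}, {"dx": 0, "dy": 0, "dz": 0, "roll": 0}, {"dx": 0, "dy": 0, "dz": 0, "roll": 0}]'

```text
t: 28.9
tcp_pos: [0.5746, 0.1614, 0.1038]
orientation: [-0.098, 0.995, -0.0, -0.001]
force: [-0.7, 0.2, -3.9]
finger_gap: 0.0375
```

Run:
```python
from fit import *
P=held('screw_medium',x0=(0,0,np.pi),zrel=.0148)
o=r.observe(); t=np.array([.5739,.1616])-P[:2]+o['tcp_pos'][:2]
goto(t[0],t[1],.048,191.3)
```

```text
t 28.9 tcp [0.5746 0.1614 0.1038] toolyaw -168.77 gap 0.0375 F [-0.7  0.2 -3.9]Traceback (most recent call last):
  File "<stdin>", line 3, in <module>
TypeError: 'NoneType' object is not subscriptable
```

Emit:
servo_tool --deltas '[{"dx": 1, "dy": 0.3, "dz": 25, "roll": 0}, {"dx": 0, "dy": 0, "dz": 25, "roll": 0}, {"dx": 0, "dy": 0, "dz": 5, "roll": 0}, {"dx": 0, "dy": 0, "dz": 3, "roll": 0}, {"dx": 0, "dy": 0, "dz": 2, "roll": 0}, {"dx": 0, "dy": 0, "dz": 2, "roll": 0}, {"dx": 0, "dy": 0, "dz": 0, "roll": 0}, {"dx": 0, "dy": 0, "dz": 0, "roll": 0}]'

```text
t: 29.8
tcp_pos: [0.5743, 0.1619, 0.043]
orientation: [-0.098, 0.995, 0.0, 0.0]
force: [-0.5, 0.2, -4.2]
finger_gap: 0.0369
```

Emit:
servo_tool --deltas '[{"dx": 0, "dy": 0, "dz": 3, "roll": 0}, {"dx": 0, "dy": 0, "dz": 3, "roll": 0}, {"dx": 0, "dy": 0, "dz": 3, "roll": 0}, {"dx": 0, "dy": 0, "dz": 1.5, "roll": 0}, {"dx": 0, "dy": 0, "dz": 0.7, "roll": 0}, {"dx": 0, "dy": 0, "dz": 0, "roll": 0}, {"dx": 0, "dy": 0, "dz": 0, "roll": 0}]'

```text
t: 30.5
tcp_pos: [0.5739, 0.1616, 0.0319]
orientation: [-0.098, 0.995, -0.0, 0.0]
force: [-4.1, -3.5, 11.0]
finger_gap: 0.0373
```

Emit:
servo_tool --deltas '[{"dx": 0, "dy": 0, "dz": 0, "roll": 0}, {"dx": 0, "dy": 0, "dz": 0, "roll": 0}, {"dx": 0, "dy": 0, "dz": 0, "roll": 0}, {"dx": 0, "dy": 0, "dz": 0, "roll": 0}, {"dx": 0, "dy": 0, "dz": -20, "roll": 0}, {"dx": 0, "dy": 0, "dz": -40, "roll": 0}, {"dx": 0, "dy": 0, "dz": -45, "roll": 0}, {"dx": 0, "dy": 0, "dz": -45, "roll": 0}, {"dx": 0, "dy": 0, "dz": -20, "roll": 0}, {"dx": 0, "dy": 0, "dz": 0, "roll": 0}]' --gripper 1

```text
t: 31.5
tcp_pos: [0.5756, 0.1621, 0.2047]
orientation: [-0.098, 0.995, 0.0, 0.003]
force: [0.7, -0.5, -0.2]
finger_gap: 0.0852
```

Run:
```python
from fit import *
o=r.observe();print(o['t'],o['tcp_pos'],o['force'])
c,im=shot('wrist','nm1b.png')
for k,x in [('screw_medium',(.5739,.1616,.2)),('screw_fine',(.5523,.2743,.2)),('screw_coarse',(.5284,.3859,.2))]: find(c,'wrist',k,x,.046)
```

```text
31.5 [0.57561193 0.16210668 0.20468093] [ 0.67829086 -0.53301735 -0.24437561]
screw_medium 0.89 xy [0.5738 0.1615] yaw 11.94 IoU 0.906
screw_fine 0.8 xy [0.5514 0.2744] yaw 12.0 IoU 0.898
screw_coarse 0.81 xy [0.5276 0.3861] yaw 11.11 IoU 0.944
```

Emit:
servo_tool --deltas '[{"dx": 11.1, "dy": -41.3, "dz": -8, "roll": 3}, {"dx": 11.1, "dy": -41.3, "dz": -8, "roll": -3}, {"dx": 11.1, "dy": -41.3, "dz": -8, "roll": 0}, {"dx": 11.1, "dy": -41.3, "dz": -8, "roll": 0}, {"dx": 11.1, "dy": -41.3, "dz": -8, "roll": 0}, {"dx": 11.1, "dy": -41.3, "dz": -8, "roll": 0}, {"dx": 11.1, "dy": -41.3, "dz": -8, "roll": 0}, {"dx": 11.1, "dy": -41.3, "dz": -8, "roll": 0}, {"dx": 11.1, "dy": -41.3, "dz": -8, "roll": 0}, {"dx": 11.1, "dy": -41.3, "dz": -8, "roll": 0}, {"dx": 11.1, "dy": -41.3, "dz": -8, "roll": 0}, {"dx": 11.1, "dy": -41.3, "dz": -8, "roll": 0}, {"dx": 0, "dy": 0, "dz": 0, "roll": 8}, {"dx": 0, "dy": 0, "dz": 0, "roll": 8}, {"dx": 0, "dy": 0, "dz": 0, "roll": 8}, {"dx": 0, "dy": 0, "dz": 0, "roll": 8}, {"dx": 0, "dy": 0, "dz": 0, "roll": 4}, {"dx": 0, "dy": 0, "dz": 0, "roll": 0}, {"dx": 0, "dy": 0, "dz": 0, "roll": 0}, {"dx": 0, "dy": 0, "dz": 0, "roll": 0}]'

```text
t: 33.7
tcp_pos: [0.5377, -0.35, 0.2967]
orientation: [0.213, 0.977, 0.0, -0.0]
force: [-0.0, -0.9, -0.0]
finger_gap: 0.0854
```

Run:
```python
from fit import *
o=r.observe();print(o['t'],o['tcp_pos'],o['force'],o['q'][5])
c,im=shot('wrist','mat1.png')
for k,x in [('leaf_fine',(.47,-.32,np.radians(-25))),('leaf_medium',(.43,-.39,np.radians(-25))),('leaf_coarse',(.505,-.25,np.radians(-25)))]: find(c,'wrist',k,x,.004)
```

```text
33.7 [ 0.53771766 -0.34998791  0.29669584] [-0.00160305 -0.94358622 -0.02154954] -1.8107774753374286
leaf_fine 0.8 xy [ 0.4775 -0.3291] yaw -27.16 IoU 0.823
leaf_medium 0.77 xy [ 0.4329 -0.3916] yaw -35.87 IoU 0.838
leaf_coarse 0.9 xy [ 0.5031 -0.2512] yaw -29.99 IoU 0.816
```

View pics/mat1.png

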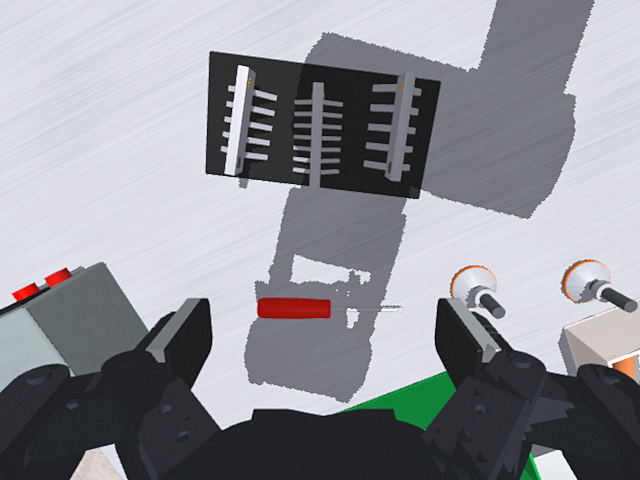

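All three screws are home: the fits agree with the nests within 1–2 mm at z = 46 mm, at yaw 11–12°. On the mat, medium (5 teeth) is at (240,120), fine (7 teeth) at (316,130) and coarse at (400,125). I'll take a closer look at the coarse leaf.

Emit:
servo_tool --deltas '[{"dx": 12, "dy": 37, "dz": 40, "roll": 0}, {"dx": 12, "dy": 37, "dz": 40, "roll": 0}, {"dx": 0, "dy": 0, "dz": 40, "roll": 4.6}, {"dx": 0, "dy": 0, "dz": 0, "roll": 0}, {"dx": 0, "dy": 0, "dz": 0, "roll": 0}, {"dx": 0, "dy": 0, "dz": 0, "roll": 0}]'

```text
t: 34.5
tcp_pos: [0.547, -0.2821, 0.1878]
orientation: [0.253, 0.968, -0.001, 0.001]
force: [-1.1, 0.4, 0.0]
finger_gap: 0.0853
```

Run:
```python
from fit import *
o=r.observe();print(o['t'],o['tcp_pos'])
c,im=shot('wrist','lc1.png')
P=find(c,'wrist','leaf_coarse',(.5031,-.2512,np.radians(-30)),.004)
goto(P[0],P[1],.036,np.degrees(P[2])+180)
find(c,'wrist','leaf_fine',(.4775,-.329,np.radians(-27)),.004)
out=cv2.imread('pics/lc1.png')
m=render(c,leaf_parts('coarse'),*P,.004)
k,_=cv2.findContours((m>.5).astype(np.uint8),cv2.RETR_LIST,cv2.CHAIN_APPROX_NONE); cv2.drawContours(out,k,-1,(0,0,255),1)
cv2.imwrite('pics/lc1o.png',out)
```

```text
34.5 [ 0.54703985 -0.28213547  0.18777834]
leaf_coarse 0.95 xy [ 0.5031 -0.2511] yaw -29.68 IoU 0.889
move dx dy dz [ 53.7   5.6 151.4] roll 0.35 q6 -1.63
leaf_fine 0.98 xy [ 0.4777 -0.3292] yaw -27.1 IoU 0.888
```

View pics/lc1o.png

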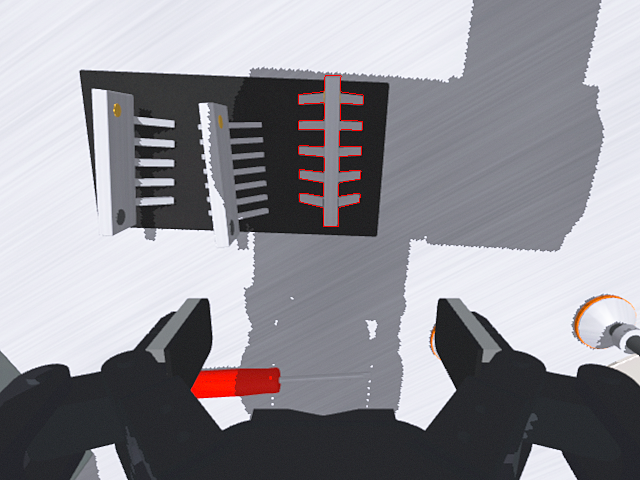

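The fit overlays the coarse leaf exactly, at (331,150). I'll grip it at plate height and lift.

Emit:
servo_tool --deltas '[{"dx": 27, "dy": 2.8, "dz": 0, "roll": 0}, {"dx": 26.7, "dy": 2.8, "dz": 10, "roll": 0.3}, {"dx": 0, "dy": 0, "dz": 40, "roll": 0}, {"dx": 0, "dy": 0, "dz": 45, "roll": 0}, {"dx": 0, "dy": 0, "dz": 40, "roll": 0}, {"dx": 0, "dy": 0, "dz": 16, "roll": 0}, {"dx": 0, "dy": 0, "dz": 0, "roll": 0}, {"dx": 0, "dy": 0, "dz": 0, "roll": 0}]' --gripper 0.2

```text
t: 35.45
tcp_pos: [0.5026, -0.2502, 0.0356]
orientation: [0.256, 0.967, -0.0, 0.001]
force: [0.1, -0.7, 0.5]
finger_gap: 0.0513
```

Emit:
servo_tool --deltas '[{"dx": 0, "dy": 0, "dz": 0, "roll": 0}, {"dx": 0, "dy": 0, "dz": 0, "roll": 0}, {"dx": 0, "dy": 0, "dz": 0, "roll": 0}, {"dx": 0, "dy": 0, "dz": 0, "roll": 0}, {"dx": 0, "dy": 0, "dz": 0, "roll": 0}, {"dx": 0, "dy": 0, "dz": 0, "roll": 0}, {"dx": 0, "dy": 0, "dz": 0, "roll": 0}, {"dx": 0, "dy": 0, "dz": 0, "roll": 0}]' --gripper -1

```text
t: 36.25
tcp_pos: [0.5025, -0.2499, 0.0356]
orientation: [0.256, 0.967, -0.0, 0.001]
force: [0.2, 0.1, 9.9]
finger_gap: 0.0091
```

Emit:
servo_tool --deltas '[{"dx": 0, "dy": 0, "dz": -20, "roll": 0}, {"dx": 0, "dy": 0, "dz": -40, "roll": 0}, {"dx": 0, "dy": 0, "dz": -40, "roll": 0}, {"dx": 0, "dy": 0, "dz": -40, "roll": 0}, {"dx": 0, "dy": 0, "dz": 0, "roll": 0}, {"dx": 0, "dy": 0, "dz": 0, "roll": 0}]'

```text
t: 36.85
tcp_pos: [0.5021, -0.2497, 0.1753]
orientation: [0.256, 0.967, -0.0, 0.001]
force: [0.6, -0.4, -3.1]
finger_gap: 0.0091
```

Run:
```python
from fit import *
held('leaf_coarse',x0=(0,0,0),zrel=-.032)
goto(.5280,.3860,.18,191.3)
```

```text
t 36.85 tcp [ 0.5021 -0.2497  0.1753] toolyaw 150.35 gap 0.0091 F [ 0.6 -0.4 -3.1]
move dx dy dz [291.  565.2  -5.9] roll -40.95 q6 -1.62
```

Emit:
servo_tool --deltas '[{"dx": 20.8, "dy": 40.4, "dz": 0, "roll": 0}, {"dx": 20.8, "dy": 40.4, "dz": 0, "roll": 0}, {"dx": 20.8, "dy": 40.4, "dz": 0, "roll": 0}, {"dx": 20.8, "dy": 40.4, "dz": 0, "roll": 0}, {"dx": 20.8, "dy": 40.4, "dz": 0, "roll": 0}, {"dx": 20.8, "dy": 40.4, "dz": 0, "roll": 0}, {"dx": 20.8, "dy": 40.4, "dz": 0, "roll": 0}, {"dx": 20.8, "dy": 40.4, "dz": 0, "roll": 0}, {"dx": 20.8, "dy": 40.4, "dz": 0, "roll": 0}, {"dx": 20.8, "dy": 40.4, "dz": 0, "roll": 0}, {"dx": 20.8, "dy": 40.4, "dz": 0, "roll": 0}, {"dx": 20.8, "dy": 40.4, "dz": 0, "roll": 0}, {"dx": 20.8, "dy": 40.4, "dz": 0, "roll": 0}, {"dx": 20.6, "dy": 40, "dz": 0, "roll": 0}, {"dx": 0, "dy": 0, "dz": 0, "roll": -8}, {"dx": 0, "dy": 0, "dz": 0, "roll": -8}, {"dx": 0, "dy": 0, "dz": 0, "roll": -8}, {"dx": 0, "dy": 0, "dz": 0, "roll": -8}, {"dx": 0, "dy": 0, "dz": 0, "roll": -8}, {"dx": 0, "dy": 0, "dz": 0, "roll": -1}]'

```text
t: 38.95
tcp_pos: [0.528, 0.3851, 0.1728]
orientation: [-0.1, 0.995, -0.001, -0.001]
force: [-0.7, -0.5, -2.2]
finger_gap: 0.0093
```

Emit:
servo_tool --deltas '[{"dx": 0, "dy": 0, "dz": 0, "roll": 0}, {"dx": 0, "dy": 0, "dz": 0, "roll": 0}, {"dx": 0, "dy": 0, "dz": 0, "roll": 0}]'

```text
t: 39.25
tcp_pos: [0.5286, 0.3855, 0.1743]
orientation: [-0.098, 0.995, -0.0, -0.0]
force: [0.5, 0.7, -1.2]
finger_gap: 0.009
```

Run:
```python
from fit import *
P=held('leaf_coarse',x0=(0,0,0),zrel=-.032)
c,im=shot('wrist'); find(c,'wrist','screw_coarse',(.528,.386,.2),.046)
goto(.5280,.3860,.09,191.3)
```

```text
t 39.25 tcp [0.5286 0.3855 0.1743] toolyaw -168.78 gap 0.009 F [ 0.5  0.7 -1.2]
leaf_coarse 0.68 xy [0.5295 0.3854] yaw -168.76 IoU 0.593
tool offset mm [-0.9 -0.2] yaw-tool 0.01
screw_coarse 0.58 xy [0.5278 0.3867] yaw 11.4 IoU 0.406
move dx dy dz [ 0.6  0.6 84.6] roll 0.01 q6 -1.23
```

```bash
ls -t pics | head -2; cp $(ls -t pics/held* | head -1) pics/hl1.png
```

```text
held_leaf_coarse_3925.png
held_leaf_coarse_3685.png
```

View pics/hl1.png

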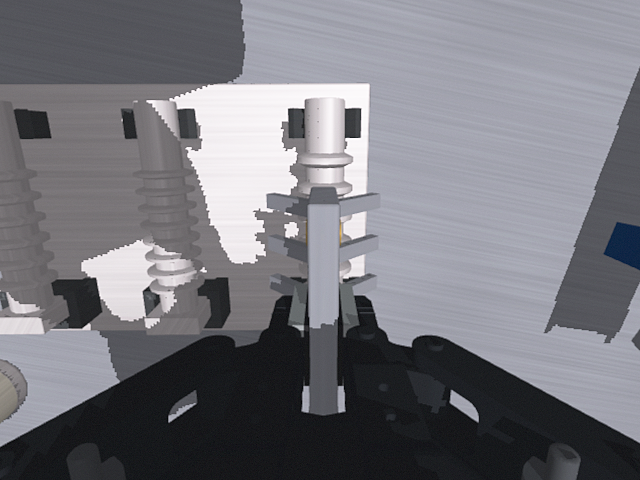

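The leaf hangs upright and in line above the coarse screw (column 323). I'll lower it to just above the crests, then feel the way in.

Emit:
servo_tool --deltas '[{"dx": 1.5, "dy": 0.6, "dz": 35, "roll": 0}, {"dx": 0, "dy": 0, "dz": 35, "roll": 0}, {"dx": 0, "dy": 0, "dz": 15, "roll": 0}, {"dx": 0, "dy": 0, "dz": 4, "roll": 0}, {"dx": 0, "dy": 0, "dz": 3, "roll": 0}, {"dx": 0, "dy": 0, "dz": 2, "roll": 0}, {"dx": 0, "dy": 0, "dz": 1, "roll": 0}, {"dx": 0, "dy": 0, "dz": 0, "roll": 0}, {"dx": 0, "dy": 0, "dz": 0, "roll": 0}]'

```text
t: 40.35
tcp_pos: [0.5273, 0.386, 0.0802]
orientation: [-0.099, 0.995, 0.0, 0.0]
force: [-0.5, 0.2, -1.7]
finger_gap: 0.0093
```

Emit:
servo_tool --deltas '[{"dx": 0, "dy": 0, "dz": 2, "roll": 0}, {"dx": 0, "dy": 0, "dz": 1.5, "roll": 0}, {"dx": 0, "dy": 0, "dz": 1, "roll": 0}, {"dx": 0, "dy": 0, "dz": 0.5, "roll": 0}, {"dx": 0, "dy": 0, "dz": 0, "roll": 0}, {"dx": 0, "dy": 0, "dz": 0, "roll": 0}]'

```text
t: 40.95
tcp_pos: [0.5272, 0.3861, 0.075]
orientation: [-0.099, 0.995, 0.0, 0.0]
force: [-3.8, 1.3, 6.3]
finger_gap: 0.0094
```

Emit:
servo_tool --deltas '[{"dx": 0, "dy": 0, "dz": 0, "roll": 0}, {"dx": 0, "dy": 0, "dz": 0, "roll": 0}, {"dx": 0, "dy": 0, "dz": 0, "roll": 0}, {"dx": 0, "dy": 0, "dz": 0, "roll": 0}, {"dx": 0, "dy": 0, "dz": -15, "roll": 0}, {"dx": 0, "dy": 0, "dz": -40, "roll": 0}, {"dx": 0, "dy": 0, "dz": -45, "roll": 0}, {"dx": -30, "dy": 0, "dz": -30, "roll": 0}, {"dx": -30, "dy": 0, "dz": 0, "roll": 0}, {"dx": 0, "dy": 0, "dz": 0, "roll": 0}, {"dx": 0, "dy": 0, "dz": 0, "roll": 0}]' --gripper 0.2

```text
t: 42.05
tcp_pos: [0.5861, 0.3975, 0.2052]
orientation: [-0.099, 0.995, 0.0, 0.0]
force: [-0.2, -1.0, -0.1]
finger_gap: 0.0512
```

Run:
```python
from fit import *
o=r.observe();print(o['t'],o['tcp_pos'])
c,im=shot('wrist','lc2.png')
for z in (.0432,.0512): find(c,'wrist','leaf_coarse',(.528,.386,np.radians(11.3)),z)
# side view too
c,im=shot('side','sd2.png')
for z in (.0432,.0512): find(c,'side','leaf_coarse',(.528,.386,np.radians(11.3)),z)
goto(.4777-.05*np.cos(np.radians(153)),-.3292-.05*np.sin(np.radians(153)),.19,153)
```

```text
42.05 [0.58605791 0.39745696 0.20517311]
leaf_coarse 0.59 xy [0.5285 0.3866] yaw 11.41 IoU 0.887
leaf_coarse 0.59 xy [0.5282 0.3864] yaw 11.41 IoU 0.814
leaf_coarse 0.72 xy [0.5288 0.3872] yaw 12.91 IoU 0.742
leaf_coarse 0.72 xy [0.5232 0.369 ] yaw 13.81 IoU 0.731
move dx dy dz [ 209.6 -722.4   14.8] roll 38.37 q6 -1.26
```

View pics/lc2.png

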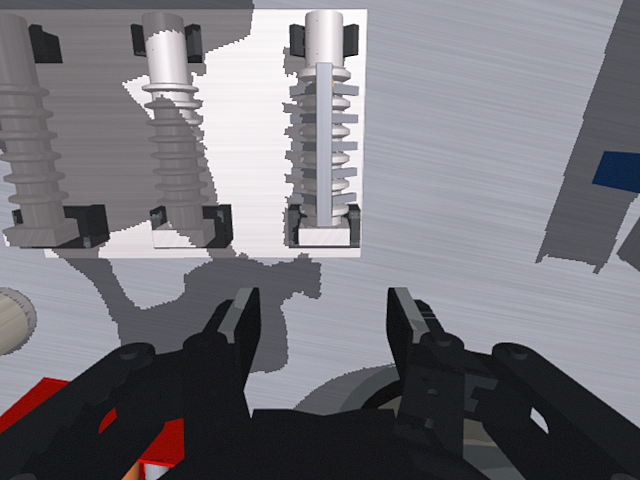

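The coarse leaf sits in its grooves, upright along the screw at (323,145), and the fit prefers the seated height. Next is the fine leaf.

Emit:
servo_tool --deltas '[{"dx": 13.1, "dy": -45.15, "dz": 0, "roll": 0}, {"dx": 13.1, "dy": -45.15, "dz": 0, "roll": 0}, {"dx": 13.1, "dy": -45.15, "dz": 0, "roll": 0}, {"dx": 13.1, "dy": -45.15, "dz": 0, "roll": 0}, {"dx": 13.1, "dy": -45.15, "dz": 0, "roll": 0}, {"dx": 13.1, "dy": -45.15, "dz": 0, "roll": 0}, {"dx": 13.1, "dy": -45.15, "dz": 0, "roll": 0}, {"dx": 13.1, "dy": -45.15, "dz": 0, "roll": 0}, {"dx": 13.1, "dy": -45.15, "dz": 0, "roll": 0}, {"dx": 13.1, "dy": -45.15, "dz": 0, "roll": 0}, {"dx": 13.1, "dy": -45.15, "dz": 0, "roll": 0}, {"dx": 13.1, "dy": -45.15, "dz": 0, "roll": 0}, {"dx": 13.1, "dy": -45.15, "dz": 0, "roll": 0}, {"dx": 13.1, "dy": -45.15, "dz": 0, "roll": 0}, {"dx": 13.1, "dy": -45.15, "dz": 0, "roll": 0}, {"dx": 13.1, "dy": -45.15, "dz": 10, "roll": 0}]'

```text
t: 43.95
tcp_pos: [0.5225, -0.3541, 0.1958]
orientation: [-0.099, 0.995, -0.001, 0.001]
force: [0.9, 0.1, 0.8]
finger_gap: 0.051
```

Emit:
servo_tool --deltas '[{"dx": 0, "dy": 0, "dz": 0, "roll": 8}, {"dx": 0, "dy": 0, "dz": 0, "roll": 8}, {"dx": 0, "dy": 0, "dz": 0, "roll": 8}, {"dx": 0, "dy": 0, "dz": 0, "roll": 8}, {"dx": 0, "dy": 0, "dz": 0, "roll": 6.4}, {"dx": 0, "dy": 0, "dz": 0, "roll": 0}, {"dx": 0, "dy": 0, "dz": 0, "roll": 0}, {"dx": 0, "dy": 0, "dz": 0, "roll": 0}]'

```text
t: 44.75
tcp_pos: [0.5226, -0.3518, 0.1946]
orientation: [0.232, 0.973, 0.0, -0.0]
force: [-0.9, -0.1, 1.0]
finger_gap: 0.0509
```

Run:
```python
from fit import *
o=r.observe();print(o['t'],o['tcp_pos'])
c,im=shot('wrist','lf1.png')
P=find(c,'wrist','leaf_fine',(.4777,-.3292,np.radians(-27)),.004)
goto(P[0],P[1],.036,np.degrees(P[2])+180)
find(c,'wrist','leaf_medium',(.433,-.3916,np.radians(-36)),.004)
```

```text
44.75 [ 0.52256735 -0.35179431  0.19461235]
leaf_fine 0.63 xy [ 0.4775 -0.3295] yaw -27.18 IoU 0.826
move dx dy dz [ 50.3  -0.5 158.6] roll 0.24 q6 -1.79
leaf_medium 0.91 xy [ 0.415  -0.3571] yaw -44.31 IoU 0.89
```

The medium leaf has been knocked to (0.415, −0.357), and it still fits as standing. The fine leaf hasn't moved and there is room for the fingers, so I'll grip it.

Emit:
servo_tool --deltas '[{"dx": 25, "dy": -0.5, "dz": 0, "roll": 0}, {"dx": 25.3, "dy": 0, "dz": 17, "roll": 0.2}, {"dx": 0, "dy": 0, "dz": 40, "roll": 0}, {"dx": 0, "dy": 0, "dz": 45, "roll": 0}, {"dx": 0, "dy": 0, "dz": 40, "roll": 0}, {"dx": 0, "dy": 0, "dz": 16, "roll": 0}, {"dx": 0, "dy": 0, "dz": 0, "roll": 0}, {"dx": 0, "dy": 0, "dz": 0, "roll": 0}]'

```text
t: 45.7
tcp_pos: [0.4778, -0.3297, 0.0371]
orientation: [0.235, 0.972, -0.0, 0.0]
force: [-0.6, 0.2, 0.2]
finger_gap: 0.0508
```

Emit:
servo_tool --deltas '[{"dx": 0, "dy": 0, "dz": 0, "roll": 0}, {"dx": 0, "dy": 0, "dz": 0, "roll": 0}, {"dx": 0, "dy": 0, "dz": 0, "roll": 0}, {"dx": 0, "dy": 0, "dz": 0, "roll": 0}, {"dx": 0, "dy": 0, "dz": 0, "roll": 0}, {"dx": 0, "dy": 0, "dz": 0, "roll": 0}, {"dx": 0, "dy": 0, "dz": 0, "roll": 0}]' --gripper -1

```text
t: 46.4
tcp_pos: [0.4781, -0.3297, 0.0375]
orientation: [0.236, 0.972, -0.0, 0.001]
force: [0.0, 0.4, 7.8]
finger_gap: 0.0093
```

Emit:
servo_tool --deltas '[{"dx": 0, "dy": 0, "dz": -20, "roll": 0}, {"dx": 0, "dy": 0, "dz": -40, "roll": 0}, {"dx": 0, "dy": 0, "dz": -40, "roll": 0}, {"dx": 0, "dy": 0, "dz": -40, "roll": 0}, {"dx": 0, "dy": 0, "dz": 0, "roll": 0}, {"dx": 0, "dy": 0, "dz": 0, "roll": 0}]'

```text
t: 47.0
tcp_pos: [0.4778, -0.3296, 0.1774]
orientation: [0.236, 0.972, -0.0, 0.001]
force: [-0.6, 1.5, -1.5]
finger_gap: 0.0092
```

Run:
```python
from fit import *
held('leaf_fine',x0=(0,0,0),zrel=-.032)
goto(.5517,.2744,.175,191.4)
```

```text
t 47.0 tcp [ 0.4778 -0.3296  0.1774] toolyaw 152.75 gap 0.0092 F [-0.6  1.5 -1.5]
leaf_fine 0.71 xy [ 0.4767 -0.3291] yaw 152.67 IoU 0.584
tool offset mm [ 1.2 -0. ] yaw-tool -0.08
move dx dy dz [209.8 570.6   1.1] roll -38.65 q6 -1.8
```

Emit:
servo_tool --deltas '[{"dx": 15, "dy": 40.75, "dz": 0, "roll": 0}, {"dx": 15, "dy": 40.75, "dz": 0, "roll": 0}, {"dx": 15, "dy": 40.75, "dz": 0, "roll": 0}, {"dx": 15, "dy": 40.75, "dz": 0, "roll": 0}, {"dx": 15, "dy": 40.75, "dz": 0, "roll": 0}, {"dx": 15, "dy": 40.75, "dz": 0, "roll": 0}, {"dx": 15, "dy": 40.75, "dz": 0, "roll": 0}, {"dx": 15, "dy": 40.75, "dz": 0, "roll": 0}, {"dx": 15, "dy": 40.75, "dz": 0, "roll": 0}, {"dx": 15, "dy": 40.75, "dz": 0, "roll": 0}, {"dx": 15, "dy": 40.75, "dz": 0, "roll": 0}, {"dx": 15, "dy": 40.75, "dz": 0, "roll": 0}, {"dx": 15, "dy": 40.75, "dz": 0, "roll": 0}, {"dx": 15, "dy": 40.75, "dz": 0, "roll": 0}, {"dx": 0, "dy": 0, "dz": 0, "roll": -8}, {"dx": 0, "dy": 0, "dz": 0, "roll": -8}, {"dx": 0, "dy": 0, "dz": 0, "roll": -8}, {"dx": 0, "dy": 0, "dz": 0, "roll": -8}, {"dx": 0, "dy": 0, "dz": 0, "roll": -6.6}, {"dx": 0, "dy": 0, "dz": 0, "roll": 0}]'

```text
t: 49.1
tcp_pos: [0.5514, 0.2736, 0.175]
orientation: [-0.1, 0.995, -0.0, -0.001]
force: [0.4, 0.1, -0.9]
finger_gap: 0.0088
```

Emit:
servo_tool --deltas '[{"dx": 0, "dy": 0, "dz": 0, "roll": 0}, {"dx": 0, "dy": 0, "dz": 0, "roll": 0}]'

```text
t: 49.3
tcp_pos: [0.5518, 0.2737, 0.176]
orientation: [-0.097, 0.995, -0.0, -0.001]
force: [-0.0, -0.1, -1.2]
finger_gap: 0.0092
```

Run:
```python
from fit import *
P=held('leaf_fine',x0=(0,0,0),zrel=-.0335)
c,im=shot('wrist')
find(c,'wrist','leaf_coarse',(.528,.386,.2),.0432)
u=np.array([np.cos(np.radians(191.4)),np.sin(np.radians(191.4))])
t=np.array([.5517,.2744])-.0009*u
goto(t[0],t[1],.0842,191.4)
```

```text
t 49.3 tcp [0.5518 0.2737 0.176 ] toolyaw -168.82 gap 0.0092 F [-0.  -0.1 -1.2]
leaf_fine 0.73 xy [0.5508 0.2735] yaw -168.72 IoU 0.574
tool offset mm [ 1.1 -0. ] yaw-tool 0.1
leaf_coarse 0.87 xy [0.5282 0.3855] yaw 11.68 IoU 0.889
move dx dy dz [-0.6  0.6 92.3] roll -0.11 q6 -1.4
```

Emit:
servo_tool --deltas '[{"dx": -0.7, "dy": 0.6, "dz": 35, "roll": 0}, {"dx": 0, "dy": 0, "dz": 35, "roll": 0}, {"dx": 0, "dy": 0, "dz": 15, "roll": 0}, {"dx": 0, "dy": 0, "dz": 4, "roll": 0}, {"dx": 0, "dy": 0, "dz": 2.5, "roll": 0}, {"dx": 0, "dy": 0, "dz": 1.5, "roll": 0}, {"dx": 0, "dy": 0, "dz": 1, "roll": 0}, {"dx": 0, "dy": 0, "dz": 0, "roll": 0}, {"dx": 0, "dy": 0, "dz": 0, "roll": 0}]'

```text
t: 50.4
tcp_pos: [0.5529, 0.2747, 0.0831]
orientation: [-0.099, 0.995, 0.0, 0.0]
force: [-0.0, 1.0, -1.9]
finger_gap: 0.0093
```

Emit:
servo_tool --deltas '[{"dx": 0, "dy": 0, "dz": 1.5, "roll": 0}, {"dx": 0, "dy": 0, "dz": 1.5, "roll": 0}, {"dx": 0, "dy": 0, "dz": 0, "roll": 0}, {"dx": 0, "dy": 0, "dz": 0, "roll": 0}]'

```text
t: 50.8
tcp_pos: [0.5526, 0.2746, 0.0795]
orientation: [-0.099, 0.995, -0.0, -0.0]
force: [-0.8, -0.2, -1.8]
finger_gap: 0.009
```

Emit:
servo_tool --deltas '[{"dx": 0, "dy": 0, "dz": 1.5, "roll": 0}, {"dx": 0, "dy": 0, "dz": 1, "roll": 0}, {"dx": 0, "dy": 0, "dz": 0.5, "roll": 0}, {"dx": 0, "dy": 0, "dz": 0, "roll": 0}, {"dx": 0, "dy": 0, "dz": 0, "roll": 0}]'

```text
t: 51.3
tcp_pos: [0.5528, 0.2747, 0.077]
orientation: [-0.099, 0.995, 0.0, 0.0]
force: [-2.2, 0.3, 6.5]
finger_gap: 0.0088
```

Emit:
servo_tool --deltas '[{"dx": 0, "dy": 0, "dz": 0, "roll": 0}, {"dx": 0, "dy": 0, "dz": 0, "roll": 0}, {"dx": 0, "dy": 0, "dz": 0, "roll": 0}, {"dx": 0, "dy": 0, "dz": 0, "roll": 0}, {"dx": 0, "dy": 0, "dz": -15, "roll": 0}, {"dx": 0, "dy": 0, "dz": -40, "roll": 0}, {"dx": 0, "dy": 0, "dz": -45, "roll": 0}, {"dx": -30, "dy": 0, "dz": -30, "roll": 0}, {"dx": -30, "dy": 0, "dz": 0, "roll": 0}, {"dx": 0, "dy": 0, "dz": 0, "roll": 0}, {"dx": 0, "dy": 0, "dz": 0, "roll": 0}]' --gripper 0.2

```text
t: 52.4
tcp_pos: [0.6114, 0.2862, 0.2061]
orientation: [-0.099, 0.995, -0.0, -0.0]
force: [-0.7, -0.3, -0.4]
finger_gap: 0.0511
```

Run:
```python
from fit import *
o=r.observe();print(o['t'],o['tcp_pos'])
c,im=shot('wrist','lf2.png')
for z in (.0432,.0512): find(c,'wrist','leaf_fine',(.5517,.2744,np.radians(11.3)),z)
find(c,'wrist','leaf_coarse',(.528,.386,.2),.0432)
goto(.451,-.392,.19,135.7)
```

```text
52.4 [0.61143205 0.2862434  0.20605019]
leaf_fine 0.69 xy [0.5522 0.2747] yaw 11.74 IoU 0.875
leaf_fine 0.69 xy [0.552  0.2747] yaw 11.87 IoU 0.799
leaf_coarse 0.66 xy [0.5286 0.3856] yaw 11.24 IoU 0.886
move dx dy dz [ 290.1 -633.5   16.7] roll 55.66 q6 -1.42
```

Emit:
servo_tool --deltas '[{"dx": 19.3, "dy": -42.2, "dz": 0, "roll": 0}, {"dx": 19.3, "dy": -42.2, "dz": 0, "roll": 0}, {"dx": 19.3, "dy": -42.2, "dz": 0, "roll": 0}, {"dx": 19.3, "dy": -42.2, "dz": 0, "roll": 0}, {"dx": 19.3, "dy": -42.2, "dz": 0, "roll": 0}, {"dx": 19.3, "dy": -42.2, "dz": 0, "roll": 0}, {"dx": 19.3, "dy": -42.2, "dz": 0, "roll": 0}, {"dx": 19.3, "dy": -42.2, "dz": 0, "roll": 0}, {"dx": 19.3, "dy": -42.2, "dz": 0, "roll": 0}, {"dx": 19.3, "dy": -42.2, "dz": 0, "roll": 0}, {"dx": 19.3, "dy": -42.2, "dz": 0, "roll": 0}, {"dx": 19.3, "dy": -42.2, "dz": 0, "roll": 0}, {"dx": 19.3, "dy": -42.2, "dz": 0, "roll": 0}, {"dx": 19.3, "dy": -42.2, "dz": 0, "roll": 0}, {"dx": 19.3, "dy": -42.2, "dz": 10, "roll": 0}]'

```text
t: 54.1
tcp_pos: [0.4517, -0.3931, 0.1976]
orientation: [-0.099, 0.995, -0.001, 0.001]
force: [0.9, 0.3, 0.4]
finger_gap: 0.0513
```

Emit:
servo_tool --deltas '[{"dx": 0, "dy": 0, "dz": 0, "roll": 8}, {"dx": 0, "dy": 0, "dz": 0, "roll": 8}, {"dx": 0, "dy": 0, "dz": 0, "roll": 8}, {"dx": 0, "dy": 0, "dz": 0, "roll": 8}, {"dx": 0, "dy": 0, "dz": 0, "roll": 8}, {"dx": 0, "dy": 0, "dz": 0, "roll": 8}, {"dx": 0, "dy": 0, "dz": 0, "roll": 7.6}, {"dx": 0, "dy": 0, "dz": 0, "roll": 0}, {"dx": 0, "dy": 0, "dz": 0, "roll": 0}]'

```text
t: 55.0
tcp_pos: [0.4521, -0.3909, 0.1966]
orientation: [0.375, 0.927, 0.0, -0.0]
force: [-0.1, -0.6, 0.3]
finger_gap: 0.0511
```

Run:
```python
from fit import *
o=r.observe();print(o['t'],o['tcp_pos'])
c,im=shot('wrist','lm1.png')
P=find(c,'wrist','leaf_medium',(.415,-.3571,np.radians(-44)),.004)
goto(P[0],P[1],.036,np.degrees(P[2])+180)
P2=find(c,'wrist','leaf_medium',P,0.0)
# mat outline
g=cv2.imread('pics/lm1.png').max(2); print('px',proj(c,[*P[:2],.068]))
```

```text
55.0 [ 0.45205957 -0.39090891  0.19659097]
leaf_medium 0.8 xy [ 0.4146 -0.3574] yaw -44.44 IoU 0.813
move dx dy dz [ 50.3  -2.  160.6] roll 0.39 q6 -1.61
leaf_medium 0.8 xy [ 0.4148 -0.3575] yaw -44.35 IoU 0.831
px [320.36032199 158.96175533]
```

View pics/lm1.png

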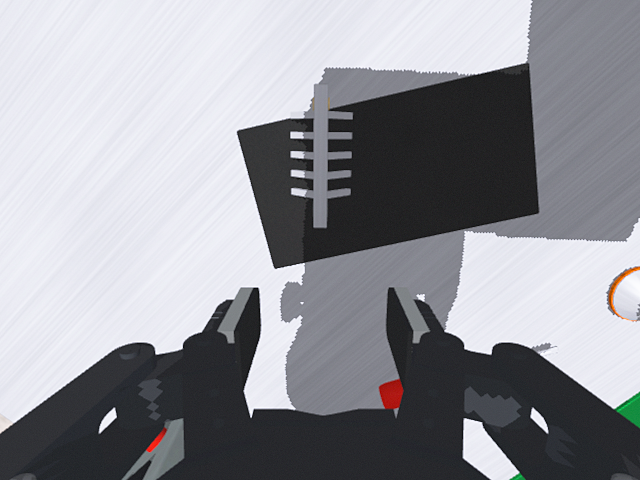

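The medium leaf stands upright at (320,157), still on the mat. The mat's corners are at (238,131), (528,64), (539,213) and (275,268). I'll grip the leaf and work out the mat pose for the return.

Run:
```python
from h import *
c=cam('wrist'); W=np.array([ray(c,p,.004)[:2] for p in [(238,131),(528,64),(539,213),(275,268)]])
print(W.round(4).tolist(),'centre',W.mean(0).round(4),np.linalg.norm(W[0]-W[1]),np.linalg.norm(W[1]-W[2]),'y yaw',np.degrees(np.arctan2(*(W[1]-W[0]+W[2]-W[3])[::-1])))
```

```text
[[0.352, -0.3951], [0.4809, -0.1861], [0.5897, -0.252], [0.4603, -0.4619]] centre [ 0.4707 -0.3238] 0.24556603597049806 0.12722234438893817 y yaw 58.33108265124865
```

Emit:
servo_tool --deltas '[{"dx": 25, "dy": -2, "dz": 0, "roll": 0}, {"dx": 25.3, "dy": 0, "dz": 19, "roll": 0.4}, {"dx": 0, "dy": 0, "dz": 40, "roll": 0}, {"dx": 0, "dy": 0, "dz": 45, "roll": 0}, {"dx": 0, "dy": 0, "dz": 40, "roll": 0}, {"dx": 0, "dy": 0, "dz": 16, "roll": 0}, {"dx": 0, "dy": 0, "dz": 0, "roll": 0}, {"dx": 0, "dy": 0, "dz": 0, "roll": 0}]'

```text
t: 55.95
tcp_pos: [0.415, -0.3577, 0.0371]
orientation: [0.379, 0.925, -0.0, 0.0]
force: [0.7, -0.3, 0.7]
finger_gap: 0.0514
```

Emit:
servo_tool --deltas '[{"dx": 0, "dy": 0, "dz": 0, "roll": 0}, {"dx": 0, "dy": 0, "dz": 0, "roll": 0}, {"dx": 0, "dy": 0, "dz": 0, "roll": 0}, {"dx": 0, "dy": 0, "dz": 0, "roll": 0}, {"dx": 0, "dy": 0, "dz": 0, "roll": 0}, {"dx": 0, "dy": 0, "dz": 0, "roll": 0}, {"dx": 0, "dy": 0, "dz": 0, "roll": 0}]' --gripper -1

```text
t: 56.65
tcp_pos: [0.4153, -0.3578, 0.0375]
orientation: [0.38, 0.925, -0.0, 0.001]
force: [0.5, 1.7, 9.4]
finger_gap: 0.0094
```

Emit:
servo_tool --deltas '[{"dx": 0, "dy": 0, "dz": -20, "roll": 0}, {"dx": 0, "dy": 0, "dz": -40, "roll": 0}, {"dx": 0, "dy": 0, "dz": -40, "roll": 0}, {"dx": 0, "dy": 0, "dz": -40, "roll": 0}, {"dx": 0, "dy": 0, "dz": 0, "roll": 0}, {"dx": 0, "dy": 0, "dz": 0, "roll": 0}]'

```text
t: 57.25
tcp_pos: [0.4149, -0.3577, 0.1773]
orientation: [0.38, 0.925, -0.0, 0.001]
force: [-0.4, 0.3, -3.2]
finger_gap: 0.0093
```

Run:
```python
from fit import *
held('leaf_medium',x0=(0,0,0),zrel=-.0325)
goto(.5738,.1616,.175,191.4)
```

```text
t 57.25 tcp [ 0.4149 -0.3577  0.1773] toolyaw 135.35 gap 0.0093 F [-0.4  0.3 -3.2]
leaf_medium 0.89 xy [ 0.4139 -0.3566] yaw 135.36 IoU 0.61
tool offset mm [1.5 0. ] yaw-tool 0.01
move dx dy dz [250.9 481.    1. ] roll -56.05 q6 -1.61
```

Emit:
servo_tool --deltas '[{"dx": 20.9, "dy": 40.1, "dz": 0, "roll": 0}, {"dx": 20.9, "dy": 40.1, "dz": 0, "roll": 0}, {"dx": 20.9, "dy": 40.1, "dz": 0, "roll": 0}, {"dx": 20.9, "dy": 40.1, "dz": 0, "roll": 0}, {"dx": 20.9, "dy": 40.1, "dz": 0, "roll": 0}, {"dx": 20.9, "dy": 40.1, "dz": 0, "roll": 0}, {"dx": 20.9, "dy": 40.1, "dz": 0, "roll": 0}, {"dx": 20.9, "dy": 40.1, "dz": 0, "roll": 0}, {"dx": 20.9, "dy": 40.1, "dz": 0, "roll": 0}, {"dx": 20.9, "dy": 40.1, "dz": 0, "roll": 0}, {"dx": 20.9, "dy": 40.1, "dz": 0, "roll": 0}, {"dx": 20.9, "dy": 40.1, "dz": 0, "roll": 0}]'

```text
t: 58.55
tcp_pos: [0.574, 0.1629, 0.1748]
orientation: [0.38, 0.925, -0.001, -0.001]
force: [0.7, 0.1, -2.1]
finger_gap: 0.0089
```

Emit:
servo_tool --deltas '[{"dx": 0, "dy": 0, "dz": 0, "roll": -8}, {"dx": 0, "dy": 0, "dz": 0, "roll": -8}, {"dx": 0, "dy": 0, "dz": 0, "roll": -8}, {"dx": 0, "dy": 0, "dz": 0, "roll": -8}, {"dx": 0, "dy": 0, "dz": 0, "roll": -8}, {"dx": 0, "dy": 0, "dz": 0, "roll": -8}, {"dx": 0, "dy": 0, "dz": 0, "roll": -8}, {"dx": 0, "dy": 0, "dz": 0, "roll": 0}, {"dx": 0, "dy": 0, "dz": 0, "roll": 0}, {"dx": 0, "dy": 0, "dz": 0, "roll": 0}]'

```text
t: 59.55
tcp_pos: [0.5743, 0.161, 0.176]
orientation: [-0.097, 0.995, -0.0, -0.001]
force: [-0.1, 0.1, -2.1]
finger_gap: 0.0092
```

Run:
```python
from fit import *
P=held('leaf_medium',x0=(0,0,0),zrel=-.0335)
c,im=shot('wrist')
find(c,'wrist','leaf_coarse',(.528,.386,.2),.0432)
find(c,'wrist','leaf_fine',(.5517,.2744,.2),.0432)
u=np.array([np.cos(np.radians(191.4)),np.sin(np.radians(191.4))])
t=np.array([.5738,.1616])-.0010*u
goto(t[0],t[1],.0842,191.4)
```

```text
t 59.55 tcp [0.5743 0.161  0.176 ] toolyaw -168.85 gap 0.0092 F [-0.1  0.1 -2.1]
leaf_medium 0.73 xy [0.5729 0.1607] yaw -168.86 IoU 0.632
tool offset mm [ 1.4 -0.1] yaw-tool -0.01
leaf_coarse 0.73 xy [0.528  0.3887] yaw 11.04 IoU 0.898
leaf_fine 0.83 xy [0.5518 0.274 ] yaw 12.51 IoU 0.892
move dx dy dz [-0.4  0.7 92.4] roll -0.1 q6 -1.59
```

Emit:
servo_tool --deltas '[{"dx": -0.3, "dy": 0.6, "dz": 35, "roll": 0}, {"dx": 0, "dy": 0, "dz": 35, "roll": 0}, {"dx": 0, "dy": 0, "dz": 15, "roll": 0}, {"dx": 0, "dy": 0, "dz": 4, "roll": 0}, {"dx": 0, "dy": 0, "dz": 2.5, "roll": 0}, {"dx": 0, "dy": 0, "dz": 1.5, "roll": 0}, {"dx": 0, "dy": 0, "dz": 1, "roll": 0}, {"dx": 0, "dy": 0, "dz": 0, "roll": 0}, {"dx": 0, "dy": 0, "dz": 0, "roll": 0}]'

```text
t: 60.7
tcp_pos: [0.575, 0.1617, 0.0831]
orientation: [-0.099, 0.995, 0.0, 0.0]
force: [0.3, -0.3, -1.7]
finger_gap: 0.009
```

Emit:
servo_tool --deltas '[{"dx": 0, "dy": 0, "dz": 1.5, "roll": 0}, {"dx": 0, "dy": 0, "dz": 1.5, "roll": 0}, {"dx": 0, "dy": 0, "dz": 0, "roll": 0}, {"dx": 0, "dy": 0, "dz": 0, "roll": 0}]'

```text
t: 61.1
tcp_pos: [0.5747, 0.1617, 0.0795]
orientation: [-0.099, 0.995, -0.0, -0.0]
force: [0.0, -0.6, -2.5]
finger_gap: 0.0088
```

Emit:
servo_tool --deltas '[{"dx": 0, "dy": 0, "dz": 1.5, "roll": 0}, {"dx": 0, "dy": 0, "dz": 1, "roll": 0}, {"dx": 0, "dy": 0, "dz": 0.5, "roll": 0}, {"dx": 0, "dy": 0, "dz": 0, "roll": 0}, {"dx": 0, "dy": 0, "dz": 0, "roll": 0}]'

```text
t: 61.6
tcp_pos: [0.5748, 0.1616, 0.077]
orientation: [-0.099, 0.995, -0.0, 0.0]
force: [-1.8, -2.4, 5.7]
finger_gap: 0.0093
```

Emit:
servo_tool --deltas '[{"dx": 0, "dy": 0, "dz": 0, "roll": 0}, {"dx": 0, "dy": 0, "dz": 0, "roll": 0}, {"dx": 0, "dy": 0, "dz": 0, "roll": 0}, {"dx": 0, "dy": 0, "dz": 0, "roll": 0}, {"dx": 0, "dy": 0, "dz": -15, "roll": 0}, {"dx": 0, "dy": 0, "dz": -40, "roll": 0}, {"dx": 0, "dy": 0, "dz": -45, "roll": 0}, {"dx": -40, "dy": 20, "dz": -40, "roll": 0}, {"dx": -40, "dy": 20, "dz": -40, "roll": 0}, {"dx": 0, "dy": 20, "dz": 0, "roll": 0}, {"dx": 0, "dy": 20, "dz": 0, "roll": 0}, {"dx": 0, "dy": 0, "dz": 0, "roll": 0}, {"dx": 0, "dy": 0, "dz": 0, "roll": 0}, {"dx": 0, "dy": 0, "dz": 0, "roll": 0}, {"dx": 0, "dy": 0, "dz": 0, "roll": 0}, {"dx": 0, "dy": 0, "dz": 0, "roll": 0}, {"dx": 0, "dy": 0, "dz": 0, "roll": 0}, {"dx": 0, "dy": 0, "dz": 0, "roll": 0}, {"dx": 0, "dy": 0, "dz": 0, "roll": 0}]' --gripper 0.2

```text
t: 63.5
tcp_pos: [0.6257, 0.2466, 0.2433]
orientation: [-0.099, 0.995, 0.0, -0.0]
force: [-0.5, 0.2, -0.1]
finger_gap: 0.051
```

Run:
```python
from fit import *
o=r.observe();print(o['t'],o['tcp_pos'])
c,im=shot('wrist','all.png')
for k,x in [('fine',(.552,.2745)),('medium',(.5738,.1616)),('coarse',(.528,.386))]:
    for z in (.0432,.0512): find(c,'wrist','leaf_'+k,(*x,.2),z)
```

```text
63.5 [0.62567139 0.24662906 0.24326029]
leaf_fine 0.89 xy [0.5522 0.2746] yaw 12.13 IoU 0.826
leaf_fine 0.89 xy [0.5526 0.2734] yaw 12.13 IoU 0.772
leaf_medium 0.75 xy [0.5738 0.1623] yaw 11.54 IoU 0.849
leaf_medium 0.75 xy [0.5734 0.1643] yaw 11.96 IoU 0.8
leaf_coarse 0.86 xy [0.5288 0.3856] yaw 11.2 IoU 0.884
leaf_coarse 0.86 xy [0.5293 0.3813] yaw 11.83 IoU 0.828
```

View pics/all.png

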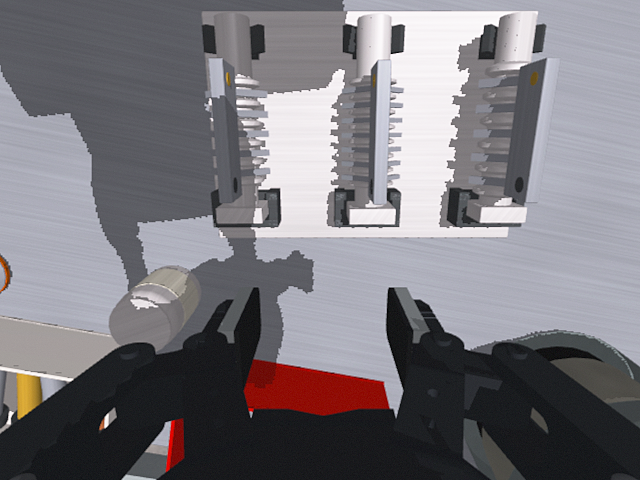

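All three leaves stand in their grooves at (225,130), (380,130) and (530,130). Their lean in the picture is only perspective, and the seated-height fits win for each one. I'll hold another second, then take the medium leaf back.

Emit:
servo_tool --deltas '[{"dx": 0, "dy": 0, "dz": 0, "roll": 0}, {"dx": 0, "dy": 0, "dz": 0, "roll": 0}, {"dx": 0, "dy": 0, "dz": 0, "roll": 0}, {"dx": 0, "dy": 0, "dz": 0, "roll": 0}, {"dx": 0, "dy": 0, "dz": 0, "roll": 0}, {"dx": 0, "dy": 0, "dz": 0, "roll": 0}, {"dx": 33.3, "dy": -36.7, "dz": 0, "roll": 0}, {"dx": 33.3, "dy": -36.7, "dz": 0, "roll": 0}, {"dx": 0, "dy": 0, "dz": 30, "roll": 0}, {"dx": 0, "dy": 0, "dz": 30, "roll": 0}, {"dx": 0, "dy": 0, "dz": 0, "roll": 0}, {"dx": 0, "dy": 0, "dz": 0, "roll": 0}]'

```text
t: 65.05
tcp_pos: [0.5749, 0.1618, 0.1837]
orientation: [-0.099, 0.995, -0.0, -0.0]
force: [0.4, 0.2, 0.0]
finger_gap: 0.0516
```

Run:
```python
from fit import *
goto(.5748,.1618,.077,191.3)
```

```text
move dx dy dz [1.000e-01 1.000e-01 1.067e+02] roll 0.06 q6 -1.59
```

Emit:
servo_tool --deltas '[{"dx": 0, "dy": 0, "dz": 40, "roll": 0}, {"dx": 0, "dy": 0, "dz": 40, "roll": 0}, {"dx": 0, "dy": 0, "dz": 20, "roll": 0}, {"dx": 0, "dy": 0, "dz": 5.5, "roll": 0}, {"dx": 0, "dy": 0, "dz": 0, "roll": 0}, {"dx": 0, "dy": 0, "dz": 0, "roll": 0}]'

```text
t: 65.65
tcp_pos: [0.5761, 0.162, 0.0796]
orientation: [-0.099, 0.995, 0.0, 0.001]
force: [-0.3, 0.8, -0.7]
finger_gap: 0.0517
```

Emit:
servo_tool --deltas '[{"dx": 0, "dy": 0, "dz": 0, "roll": 0}, {"dx": 0, "dy": 0, "dz": 0, "roll": 0}, {"dx": 0, "dy": 0, "dz": 0, "roll": 0}, {"dx": 0, "dy": 0, "dz": 0, "roll": 0}, {"dx": 0, "dy": 0, "dz": 0, "roll": 0}, {"dx": 0, "dy": 0, "dz": 0, "roll": 0}, {"dx": 0, "dy": 0, "dz": 0, "roll": 0}]' --gripper -1

```text
t: 66.35
tcp_pos: [0.5752, 0.1616, 0.0785]
orientation: [-0.099, 0.995, -0.0, 0.001]
force: [-1.9, -0.5, 8.2]
finger_gap: 0.0092
```

Emit:
servo_tool --deltas '[{"dx": 0, "dy": 0, "dz": -10, "roll": 0}, {"dx": 0, "dy": 0, "dz": -20, "roll": 0}, {"dx": 0, "dy": 0, "dz": -35, "roll": 0}, {"dx": 0, "dy": 0, "dz": -35, "roll": 0}, {"dx": 0, "dy": 0, "dz": 0, "roll": 0}, {"dx": 0, "dy": 0, "dz": 0, "roll": 0}]'

```text
t: 66.95
tcp_pos: [0.575, 0.1617, 0.1787]
orientation: [-0.099, 0.995, 0.0, 0.001]
force: [-1.0, -0.1, -3.1]
finger_gap: 0.0091
```

Emit:
servo_tool --deltas '[{"dx": 19.4, "dy": -39.6, "dz": 0, "roll": 0}, {"dx": 19.4, "dy": -39.6, "dz": 0, "roll": 0}, {"dx": 19.4, "dy": -39.6, "dz": 0, "roll": 0}, {"dx": 19.4, "dy": -39.6, "dz": 0, "roll": 0}, {"dx": 19.4, "dy": -39.6, "dz": 0, "roll": 0}, {"dx": 19.4, "dy": -39.6, "dz": 0, "roll": 0}, {"dx": 19.4, "dy": -39.6, "dz": 0, "roll": 0}, {"dx": 19.4, "dy": -39.6, "dz": 0, "roll": 0}, {"dx": 19.4, "dy": -39.6, "dz": 0, "roll": 0}, {"dx": 19.4, "dy": -39.6, "dz": 0, "roll": 0}, {"dx": 19.4, "dy": -39.6, "dz": 0, "roll": 0}, {"dx": 19.4, "dy": -39.6, "dz": 0, "roll": 0}, {"dx": 19.4, "dy": -39.6, "dz": 0, "roll": 0}, {"dx": 0, "dy": 0, "dz": 0, "roll": 8.5}, {"dx": 0, "dy": 0, "dz": 0, "roll": 8.5}, {"dx": 0, "dy": 0, "dz": 0, "roll": 8.5}, {"dx": 0, "dy": 0, "dz": 0, "roll": 8.5}, {"dx": 0, "dy": 0, "dz": 0, "roll": 8.5}, {"dx": 0, "dy": 0, "dz": 0, "roll": 0}, {"dx": 0, "dy": 0, "dz": 0, "roll": 0}]'

```text
t: 68.95
tcp_pos: [0.4285, -0.3923, 0.1769]
orientation: [0.266, 0.964, 0.0, -0.001]
force: [-0.9, -0.1, -3.0]
finger_gap: 0.0085
```

Run:
```python
from fit import *
held('leaf_medium',zrel=-.033)
goto(.4287,-.392,.039,148.3)
```

```text
t 68.95 tcp [ 0.4285 -0.3923  0.1769] toolyaw 149.12 gap 0.0085 F [-0.9 -0.1 -3. ]
leaf_medium 0.61 xy [ 0.4264 -0.3911] yaw 149.18 IoU 0.615
tool offset mm [2.4 0. ] yaw-tool 0.06
move dx dy dz [1.000e-01 4.000e-01 1.383e+02] roll 0.77 q6 -1.88
```

Emit:
servo_tool --deltas '[{"dx": 0, "dy": 0, "dz": 40, "roll": 0.8}, {"dx": 0, "dy": 0, "dz": 45, "roll": 0}, {"dx": 0, "dy": 0, "dz": 30, "roll": 0}, {"dx": 0, "dy": 0, "dz": 14, "roll": 0}, {"dx": 0, "dy": 0, "dz": 5, "roll": 0}, {"dx": 0, "dy": 0, "dz": 2, "roll": 0}, {"dx": 0, "dy": 0, "dz": 1, "roll": 0}, {"dx": 0, "dy": 0, "dz": 0, "roll": 0}, {"dx": 0, "dy": 0, "dz": 0, "roll": 0}]'

```text
t: 69.95
tcp_pos: [0.4292, -0.3931, 0.0417]
orientation: [0.275, 0.961, -0.0, 0.001]
force: [0.5, -0.7, -2.5]
finger_gap: 0.0087
```

Emit:
servo_tool --deltas '[{"dx": 0, "dy": 0, "dz": 1, "roll": 0}, {"dx": 0, "dy": 0, "dz": 0.8, "roll": 0}, {"dx": 0, "dy": 0, "dz": 0.6, "roll": 0}, {"dx": 0, "dy": 0, "dz": 0, "roll": 0}, {"dx": 0, "dy": 0, "dz": 0, "roll": 0}]'

```text
t: 70.45
tcp_pos: [0.4291, -0.393, 0.0391]
orientation: [0.275, 0.961, -0.0, 0.0]
force: [-2.5, 1.3, 11.1]
finger_gap: 0.0089
```

Emit:
servo_tool --deltas '[{"dx": 0, "dy": 0, "dz": 0, "roll": 0}, {"dx": 0, "dy": 0, "dz": 0, "roll": 0}, {"dx": 0, "dy": 0, "dz": 0, "roll": 0}, {"dx": 0, "dy": 0, "dz": 0, "roll": 0}, {"dx": 0, "dy": 0, "dz": -15, "roll": 0}, {"dx": 0, "dy": 0, "dz": -40, "roll": 0}, {"dx": 0, "dy": 0, "dz": -45, "roll": 0}, {"dx": 0, "dy": 0, "dz": -45, "roll": 0}, {"dx": 0, "dy": 0, "dz": 0, "roll": 0}, {"dx": 0, "dy": 0, "dz": 0, "roll": 0}]' --gripper 0.2

```text
t: 71.45
tcp_pos: [0.4291, -0.393, 0.1844]
orientation: [0.275, 0.961, -0.001, 0.001]
force: [0.4, 0.2, -0.2]
finger_gap: 0.0514
```

Emit:
servo_tool --deltas '[{"dx": 15.5, "dy": 39.5, "dz": 0, "roll": 0}, {"dx": 15.5, "dy": 39.5, "dz": 0, "roll": 0}, {"dx": 15.5, "dy": 39.5, "dz": 0, "roll": 0}, {"dx": 15.5, "dy": 39.5, "dz": 0, "roll": 0}, {"dx": 15.5, "dy": 39.5, "dz": 0, "roll": 0}, {"dx": 15.5, "dy": 39.5, "dz": 0, "roll": 0}, {"dx": 15.5, "dy": 39.5, "dz": 0, "roll": 0}, {"dx": 15.5, "dy": 39.5, "dz": 0, "roll": 0}, {"dx": 15.5, "dy": 39.5, "dz": 0, "roll": 0}, {"dx": 15.5, "dy": 39.5, "dz": 0, "roll": 0}, {"dx": 15.5, "dy": 39.5, "dz": 0, "roll": 0}, {"dx": 15.5, "dy": 39.5, "dz": 0, "roll": 0}, {"dx": 15.5, "dy": 39.5, "dz": 0, "roll": 0}, {"dx": 15.5, "dy": 39.5, "dz": 0, "roll": 0}, {"dx": 15.5, "dy": 39.5, "dz": 0, "roll": 0}, {"dx": 15.5, "dy": 39.5, "dz": 0, "roll": 0}]'

```text
t: 73.05
tcp_pos: [0.5521, 0.2763, 0.1816]
orientation: [0.275, 0.961, -0.001, -0.001]
force: [0.1, -0.4, -0.8]
finger_gap: 0.0513
```

Emit:
servo_tool --deltas '[{"dx": 0, "dy": 0, "dz": 0, "roll": -8.5}, {"dx": 0, "dy": 0, "dz": 0, "roll": -8.5}, {"dx": 0, "dy": 0, "dz": 0, "roll": -8.5}, {"dx": 0, "dy": 0, "dz": 0, "roll": -8.5}, {"dx": 0, "dy": 0, "dz": 0, "roll": -8.5}, {"dx": 0, "dy": 0, "dz": 0, "roll": -0.7}, {"dx": 0, "dy": 0, "dz": 0, "roll": 0}, {"dx": 0, "dy": 0, "dz": 0, "roll": 0}]'

```text
t: 73.85
tcp_pos: [0.5526, 0.2747, 0.1828]
orientation: [-0.096, 0.995, -0.0, -0.0]
force: [-0.5, -0.3, -0.1]
finger_gap: 0.0511
```

Run:
```python
from fit import *
goto(.5528,.2747,.0785,191.3)
c,im=shot('wrist')
find(c,'wrist','leaf_fine',(.552,.2745,.2),.0432)
c,im=shot('scene'); find(c,'scene','leaf_medium',(.4287,-.392,np.radians(-32)),.004)
```

```text
move dx dy dz [ -0.3   0.  104.3] roll -0.26 q6 -1.4
leaf_fine 0.75 xy [0.5519 0.2747] yaw 11.92 IoU 0.848
leaf_medium 0.89 xy [ 0.426  -0.3914] yaw -29.71 IoU 0.779
```

Emit:
servo_tool --deltas '[{"dx": -0.3, "dy": 0, "dz": 40, "roll": -0.3}, {"dx": 0, "dy": 0, "dz": 40, "roll": 0}, {"dx": 0, "dy": 0, "dz": 18, "roll": 0}, {"dx": 0, "dy": 0, "dz": 5.5, "roll": 0}, {"dx": 0, "dy": 0, "dz": 0, "roll": 0}, {"dx": 0, "dy": 0, "dz": 0, "roll": 0}]'

```text
t: 74.65
tcp_pos: [0.5539, 0.2751, 0.0811]
orientation: [-0.1, 0.995, 0.0, 0.001]
force: [-0.1, -0.1, 0.3]
finger_gap: 0.0511
```

Emit:
servo_tool --deltas '[{"dx": 0, "dy": 0, "dz": 0, "roll": 0}, {"dx": 0, "dy": 0, "dz": 0, "roll": 0}, {"dx": 0, "dy": 0, "dz": 0, "roll": 0}, {"dx": 0, "dy": 0, "dz": 0, "roll": 0}, {"dx": 0, "dy": 0, "dz": 0, "roll": 0}, {"dx": 0, "dy": 0, "dz": 0, "roll": 0}, {"dx": 0, "dy": 0, "dz": 0, "roll": 0}]' --gripper -1

```text
t: 75.35
tcp_pos: [0.5535, 0.2749, 0.0806]
orientation: [-0.101, 0.995, 0.0, 0.001]
force: [-1.1, -0.8, 7.5]
finger_gap: 0.0089
```

Emit:
servo_tool --deltas '[{"dx": 0, "dy": 0, "dz": -10, "roll": 0}, {"dx": 0, "dy": 0, "dz": -20, "roll": 0}, {"dx": 0, "dy": 0, "dz": -35, "roll": 0}, {"dx": 0, "dy": 0, "dz": -35, "roll": 0}, {"dx": 0, "dy": 0, "dz": 0, "roll": 0}, {"dx": 0, "dy": 0, "dz": 0, "roll": 0}]'

```text
t: 75.95
tcp_pos: [0.5534, 0.2749, 0.1809]
orientation: [-0.101, 0.995, 0.0, 0.001]
force: [-0.1, 0.6, -2.4]
finger_gap: 0.0087
```

Emit:
servo_tool --deltas '[{"dx": 14.1, "dy": -40.8, "dz": 0, "roll": 0}, {"dx": 14.1, "dy": -40.8, "dz": 0, "roll": 0}, {"dx": 14.1, "dy": -40.8, "dz": 0, "roll": 0}, {"dx": 14.1, "dy": -40.8, "dz": 0, "roll": 0}, {"dx": 14.1, "dy": -40.8, "dz": 0, "roll": 0}, {"dx": 14.1, "dy": -40.8, "dz": 0, "roll": 0}, {"dx": 14.1, "dy": -40.8, "dz": 0, "roll": 0}, {"dx": 14.1, "dy": -40.8, "dz": 0, "roll": 0}, {"dx": 14.1, "dy": -40.8, "dz": 0, "roll": 0}, {"dx": 14.1, "dy": -40.8, "dz": 0, "roll": 0}, {"dx": 14.1, "dy": -40.8, "dz": 0, "roll": 0}, {"dx": 14.1, "dy": -40.8, "dz": 0, "roll": 0}, {"dx": 14.1, "dy": -40.8, "dz": 0, "roll": 0}, {"dx": 14.1, "dy": -40.8, "dz": 0, "roll": 0}, {"dx": 0, "dy": 0, "dz": 0, "roll": 8.5}, {"dx": 0, "dy": 0, "dz": 0, "roll": 8.5}, {"dx": 0, "dy": 0, "dz": 0, "roll": 8.5}, {"dx": 0, "dy": 0, "dz": 0, "roll": 8.5}, {"dx": 0, "dy": 0, "dz": 0, "roll": 8.5}, {"dx": 0, "dy": 0, "dz": 0, "roll": 0.5}]'

```text
t: 77.95
tcp_pos: [0.4735, -0.3238, 0.1787]
orientation: [0.273, 0.962, 0.0, -0.001]
force: [-0.1, 0.5, -1.4]
finger_gap: 0.009
```

Run:
```python
from fit import *
held('leaf_fine',zrel=-.033)
c=cam('wrist'); find(c,'wrist','leaf_medium',(.4287,-.392,np.radians(-32)),.004)
goto(.4707,-.324,.041,148.3)
```

```text
t 77.95 tcp [ 0.4735 -0.3238  0.1787] toolyaw 148.36 gap 0.009 F [-0.1  0.5 -1.4]
leaf_fine 0.74 xy [ 0.471  -0.3222] yaw 148.48 IoU 0.577
tool offset mm [2.9 0. ] yaw-tool 0.11
leaf_medium 0.66 xy [ 0.4828 -0.3312] yaw -75.58 IoU 0.295
move dx dy dz [  2.5  -1.6 138.3] roll 0.5 q6 -1.73
```

Emit:
servo_tool --deltas '[{"dx": 1, "dy": -0.5, "dz": 40, "roll": 0}, {"dx": 0, "dy": 0, "dz": 45, "roll": 0}, {"dx": 0, "dy": 0, "dz": 30, "roll": 0}, {"dx": 0, "dy": 0, "dz": 14, "roll": 0}, {"dx": 0, "dy": 0, "dz": 5, "roll": 0}, {"dx": 0, "dy": 0, "dz": 1, "roll": 0}, {"dx": 0, "dy": 0, "dz": 0, "roll": 0}, {"dx": 0, "dy": 0, "dz": 0, "roll": 0}]'

```text
t: 78.9
tcp_pos: [0.4737, -0.3247, 0.0461]
orientation: [0.271, 0.963, -0.0, 0.001]
force: [1.0, -0.4, -1.2]
finger_gap: 0.0089
```

Emit:
servo_tool --deltas '[{"dx": 0, "dy": 0, "dz": 2, "roll": 0}, {"dx": 0, "dy": 0, "dz": 1, "roll": 0}, {"dx": 0, "dy": 0, "dz": 0.7, "roll": 0}, {"dx": 0, "dy": 0, "dz": 0.7, "roll": 0}, {"dx": 0, "dy": 0, "dz": 0, "roll": 0}, {"dx": 0, "dy": 0, "dz": 0, "roll": 0}]'

```text
t: 79.5
tcp_pos: [0.4732, -0.3244, 0.0412]
orientation: [0.271, 0.963, -0.0, 0.0]
force: [-2.1, 2.0, 13.0]
finger_gap: 0.0091
```

Emit:
servo_tool --deltas '[{"dx": 0, "dy": 0, "dz": 0, "roll": 0}, {"dx": 0, "dy": 0, "dz": 0, "roll": 0}, {"dx": 0, "dy": 0, "dz": 0, "roll": 0}, {"dx": 0, "dy": 0, "dz": 0, "roll": 0}, {"dx": 0, "dy": 0, "dz": -15, "roll": 0}, {"dx": 0, "dy": 0, "dz": -40, "roll": 0}, {"dx": 0, "dy": 0, "dz": -45, "roll": 0}, {"dx": 0, "dy": 0, "dz": -45, "roll": 0}, {"dx": 0, "dy": 0, "dz": 0, "roll": 0}, {"dx": 0, "dy": 0, "dz": 0, "roll": 0}]' --gripper 0.2

```text
t: 80.5
tcp_pos: [0.4733, -0.3245, 0.1864]
orientation: [0.271, 0.963, -0.0, 0.001]
force: [-0.3, 0.6, -0.3]
finger_gap: 0.0513
```

Emit:
servo_tool --deltas '[{"dx": 19.2, "dy": 37.3, "dz": 0, "roll": 0}, {"dx": 19.2, "dy": 37.3, "dz": 0, "roll": 0}, {"dx": 19.2, "dy": 37.3, "dz": 0, "roll": 0}, {"dx": 19.2, "dy": 37.3, "dz": 0, "roll": 0}, {"dx": 19.2, "dy": 37.3, "dz": 0, "roll": 0}, {"dx": 19.2, "dy": 37.3, "dz": 0, "roll": 0}, {"dx": 19.2, "dy": 37.3, "dz": 0, "roll": 0}, {"dx": 19.2, "dy": 37.3, "dz": 0, "roll": 0}, {"dx": 19.2, "dy": 37.3, "dz": 0, "roll": 0}, {"dx": 19.2, "dy": 37.3, "dz": 0, "roll": 0}, {"dx": 19.2, "dy": 37.3, "dz": 0, "roll": 0}, {"dx": 19.2, "dy": 37.3, "dz": 0, "roll": 0}, {"dx": 19.2, "dy": 37.3, "dz": 0, "roll": 0}, {"dx": 19.2, "dy": 37.3, "dz": 0, "roll": 0}, {"dx": 19.2, "dy": 37.3, "dz": 0, "roll": 0}, {"dx": 19.2, "dy": 37.3, "dz": 0, "roll": 0}, {"dx": 19.2, "dy": 37.3, "dz": 0, "roll": 0}]'

```text
t: 82.2
tcp_pos: [0.5245, 0.3884, 0.1836]
orientation: [0.271, 0.963, -0.001, -0.001]
force: [1.3, -0.1, -1.0]
finger_gap: 0.0516
```

Emit:
servo_tool --deltas '[{"dx": 0, "dy": 0, "dz": 0, "roll": -8.5}, {"dx": 0, "dy": 0, "dz": 0, "roll": -8.5}, {"dx": 0, "dy": 0, "dz": 0, "roll": -8.5}, {"dx": 0, "dy": 0, "dz": 0, "roll": -8.5}, {"dx": 0, "dy": 0, "dz": 0, "roll": -8.5}, {"dx": 0, "dy": 0, "dz": 0, "roll": -0.3}, {"dx": 0, "dy": 0, "dz": 0, "roll": 0}, {"dx": 0, "dy": 0, "dz": 0, "roll": 0}]'

```text
t: 83.0
tcp_pos: [0.5252, 0.3869, 0.1848]
orientation: [-0.097, 0.995, -0.0, -0.0]
force: [0.3, 0.0, 0.8]
finger_gap: 0.0508
```

Run:
```python
from fit import *
goto(.5272,.386,.077,191.3)
c,im=shot('wrist')
find(c,'wrist','leaf_coarse',(.528,.386,.2),.0432)
c,im=shot('scene'); find(c,'scene','leaf_fine',(.47,-.324,np.radians(-32)),.004)
```

```text
move dx dy dz [ -1.9  -1.2 107.8] roll -0.17 q6 -1.22
leaf_coarse 0.67 xy [0.5279 0.3865] yaw 11.34 IoU 0.844
leaf_fine 0.75 xy [ 0.4715 -0.3232] yaw -29.87 IoU 0.778
```

Emit:
servo_tool --deltas '[{"dx": -1.9, "dy": -1.2, "dz": 40, "roll": 0}, {"dx": 0, "dy": 0, "dz": 40, "roll": 0}, {"dx": 0, "dy": 0, "dz": 20, "roll": 0}, {"dx": 0, "dy": 0, "dz": 7, "roll": 0}, {"dx": 0, "dy": 0, "dz": 0, "roll": 0}, {"dx": 0, "dy": 0, "dz": 0, "roll": 0}]'

```text
t: 83.8
tcp_pos: [0.5282, 0.3867, 0.0797]
orientation: [-0.099, 0.995, 0.0, 0.001]
force: [0.1, 0.1, 0.7]
finger_gap: 0.0513
```

Emit:
servo_tool --deltas '[{"dx": 0, "dy": 0, "dz": 0, "roll": 0}, {"dx": 0, "dy": 0, "dz": 0, "roll": 0}, {"dx": 0, "dy": 0, "dz": 0, "roll": 0}, {"dx": 0, "dy": 0, "dz": 0, "roll": 0}, {"dx": 0, "dy": 0, "dz": 0, "roll": 0}, {"dx": 0, "dy": 0, "dz": 0, "roll": 0}, {"dx": 0, "dy": 0, "dz": 0, "roll": 0}]' --gripper -1

```text
t: 84.5
tcp_pos: [0.5278, 0.3864, 0.0793]
orientation: [-0.099, 0.995, 0.0, 0.001]
force: [-1.2, -0.7, 7.7]
finger_gap: 0.0089
```

Emit:
servo_tool --deltas '[{"dx": 0, "dy": 0, "dz": -10, "roll": 0}, {"dx": 0, "dy": 0, "dz": -20, "roll": 0}, {"dx": 0, "dy": 0, "dz": -35, "roll": 0}, {"dx": 0, "dy": 0, "dz": -35, "roll": 0}, {"dx": 0, "dy": 0, "dz": 0, "roll": 0}, {"dx": 0, "dy": 0, "dz": 0, "roll": 0}]'

```text
t: 85.1
tcp_pos: [0.5277, 0.3864, 0.1795]
orientation: [-0.099, 0.995, 0.0, 0.001]
force: [0.3, 0.4, -2.7]
finger_gap: 0.0088
```

Emit:
servo_tool --deltas '[{"dx": 9.3, "dy": -41.8, "dz": 0, "roll": 0}, {"dx": 9.3, "dy": -41.8, "dz": 0, "roll": 0}, {"dx": 9.3, "dy": -41.8, "dz": 0, "roll": 0}, {"dx": 9.3, "dy": -41.8, "dz": 0, "roll": 0}, {"dx": 9.3, "dy": -41.8, "dz": 0, "roll": 0}, {"dx": 9.3, "dy": -41.8, "dz": 0, "roll": 0}, {"dx": 9.3, "dy": -41.8, "dz": 0, "roll": 0}, {"dx": 9.3, "dy": -41.8, "dz": 0, "roll": 0}, {"dx": 9.3, "dy": -41.8, "dz": 0, "roll": 0}, {"dx": 9.3, "dy": -41.8, "dz": 0, "roll": 0}, {"dx": 9.3, "dy": -41.8, "dz": 0, "roll": 0}, {"dx": 9.3, "dy": -41.8, "dz": 0, "roll": 0}, {"dx": 9.3, "dy": -41.8, "dz": 0, "roll": 0}, {"dx": 9.3, "dy": -41.8, "dz": 0, "roll": 0}, {"dx": 9.3, "dy": -41.8, "dz": 0, "roll": 0}, {"dx": 0, "dy": 0, "dz": 0, "roll": 8.5}, {"dx": 0, "dy": 0, "dz": 0, "roll": 8.5}, {"dx": 0, "dy": 0, "dz": 0, "roll": 8.5}, {"dx": 0, "dy": 0, "dz": 0, "roll": 8.5}, {"dx": 0, "dy": 0, "dz": 0, "roll": 8.5}]'

```text
t: 87.1
tcp_pos: [0.5133, -0.2555, 0.1772]
orientation: [0.272, 0.962, 0.0, -0.001]
force: [0.4, -0.6, -1.5]
finger_gap: 0.0092
```

Run:
```python
from fit import *
held('leaf_coarse',zrel=-.033)
goto(.5127,-.2557,.041,148.5)
```

```text
t 87.1 tcp [ 0.5133 -0.2555  0.1772] toolyaw 148.49 gap 0.0092 F [ 0.4 -0.6 -1.5]
leaf_coarse 0.9 xy [ 0.5127 -0.2553] yaw 148.39 IoU 0.589
tool offset mm [ 0.6 -0.1] yaw-tool -0.11
move dx dy dz [  0.2  -0.5 136.3] roll 0.17 q6 -1.59
```

Emit:
servo_tool --deltas '[{"dx": 0, "dy": 0, "dz": 40, "roll": 0}, {"dx": 0, "dy": 0, "dz": 45, "roll": 0}, {"dx": 0, "dy": 0, "dz": 30, "roll": 0}, {"dx": 0, "dy": 0, "dz": 14, "roll": 0}, {"dx": 0, "dy": 0, "dz": 5, "roll": 0}, {"dx": 0, "dy": 0, "dz": 0, "roll": 0}, {"dx": 0, "dy": 0, "dz": 0, "roll": 0}]'

```text
t: 87.9
tcp_pos: [0.5149, -0.2564, 0.0457]
orientation: [0.268, 0.963, -0.0, 0.001]
force: [-1.0, -0.4, -1.8]
finger_gap: 0.0088
```

Emit:
servo_tool --deltas '[{"dx": 0, "dy": 0, "dz": 1.5, "roll": 0}, {"dx": 0, "dy": 0, "dz": 1, "roll": 0}, {"dx": 0, "dy": 0, "dz": 0.7, "roll": 0}, {"dx": 0, "dy": 0, "dz": 0, "roll": 0}, {"dx": 0, "dy": 0, "dz": 0, "roll": 0}]'

```text
t: 88.4
tcp_pos: [0.5141, -0.256, 0.0413]
orientation: [0.268, 0.963, -0.0, 0.0]
force: [0.2, -0.2, -2.1]
finger_gap: 0.009
```

Emit:
servo_tool --deltas '[{"dx": 0, "dy": 0, "dz": 0.7, "roll": 0}, {"dx": 0, "dy": 0, "dz": 0.6, "roll": 0}, {"dx": 0, "dy": 0, "dz": 0, "roll": 0}, {"dx": 0, "dy": 0, "dz": 0, "roll": 0}]'

```text
t: 88.8
tcp_pos: [0.5142, -0.256, 0.0401]
orientation: [0.268, 0.963, -0.0, 0.0]
force: [-0.7, 0.2, 1.7]
finger_gap: 0.0089
```

Emit:
servo_tool --deltas '[{"dx": 0, "dy": 0, "dz": 0, "roll": 0}, {"dx": 0, "dy": 0, "dz": 0, "roll": 0}, {"dx": 0, "dy": 0, "dz": 0, "roll": 0}, {"dx": 0, "dy": 0, "dz": 0, "roll": 0}, {"dx": 0, "dy": 0, "dz": -15, "roll": 0}, {"dx": 0, "dy": 0, "dz": -40, "roll": 0}, {"dx": 0, "dy": 0, "dz": -45, "roll": 0}, {"dx": -20, "dy": -20, "dz": -45, "roll": 0}, {"dx": -25, "dy": -25, "dz": -45, "roll": 0}, {"dx": -24, "dy": -23, "dz": -45, "roll": 0}, {"dx": 0, "dy": 0, "dz": 0, "roll": 0}, {"dx": 0, "dy": 0, "dz": 0, "roll": 0}, {"dx": 0, "dy": 0, "dz": 0, "roll": 0}]' --gripper 0.2

```text
t: 90.1
tcp_pos: [0.5349, -0.3396, 0.2606]
orientation: [0.268, 0.963, 0.0, -0.001]
force: [-0.6, -0.1, -0.4]
finger_gap: 0.0512
```

Run:
```python
from fit import *
o=r.observe();print(o['t'],o['tcp_pos'])
c,im=shot('wrist','end.png')
for k,x in [('fine',(.471,-.324)),('medium',(.4275,-.392)),('coarse',(.513,-.256))]: find(c,'wrist','leaf_'+k,(*x,np.radians(-31.7)),.004)
c2,im2=shot('scene','end2.png')
for k,x in [('fine',(.552,.2745)),('medium',(.5738,.1616)),('coarse',(.528,.386))]: find(c2,'scene','screw_'+k,(*x,.2),.046)
a=cv2.imread('pics/end.png')[:300]; b=cv2.imread('pics/end2.png')[90:390]
cv2.imwrite('pics/endc.png',np.vstack([a,b]))
```

```text
90.1 [ 0.53493046 -0.33955206  0.26055751]
leaf_fine 0.85 xy [ 0.4725 -0.3234] yaw -31.15 IoU 0.795
leaf_medium 0.58 xy [ 0.4286 -0.3916] yaw -32.2 IoU 0.849
leaf_coarse 0.68 xy [ 0.515  -0.2559] yaw -31.42 IoU 0.882
screw_fine 0.88 xy [0.5483 0.2773] yaw 12.33 IoU 0.779
screw_medium 0.74 xy [0.571  0.1628] yaw 12.47 IoU 0.809
screw_coarse 0.83 xy [0.5244 0.39  ] yaw 11.16 IoU 0.824
```

View pics/endc.png

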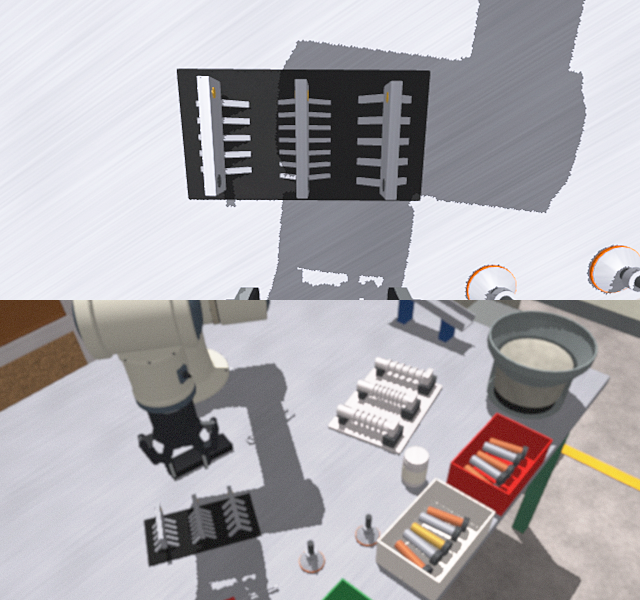

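The three leaves stand upright on the mat at (210,135), (302,138) and (393,140). The three screws lie in the nests, and the scene fits carry the same 3–4 mm bias as when the wrist camera showed them home. I'm handing in the job.

```bash
python3 -c "
from station import r
print(r.job_done(), r.observe()['t'])"
```

```text
the job is handed in; nothing more can be done
the job is handed in; nothing more can be done
```

The job is done and handed in at about 90 s of the 210 s allowed. All three screws were there.

- **Screws:** Each one is turned and lying in a nest of the stand with its collar in the pocket. I let go only after light contact at full depth. Wrist-camera fits then put each within about 1 mm and 1° of home.
- **Leaves on the screws:** I seated coarse, fine and medium in their own threads and let go. All three sat flat together for more than 2 s. The fits clearly preferred the seated height over riding on the crests.
- **Knocked part:** The medium leaf was knocked aside on the mat during the run. I found it again and picked it up from its new place.
- **Return:** All three leaves stand upright on the mat again, side by side and about 80 mm apart.
- **Forces:** The highest force reading at the end of any move was about 16 N. I did not touch the other things on the table.

**Checks that disagreed or were weak:**
- The scene camera puts the nested screws 3–5 mm from the wrist camera's positions. It showed the same offset for the coarse screw when the wrist camera had it home, so I treated it as calibration error.
- I did not look at the screws with the wrist camera again after taking the leaves off; the final scene picture shows all three in their nests.
- Two network look-ups on parts in the gripper found nothing. The fits of held leaves were weak, so there I used the offsets from before the grasp and the contact force instead.

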